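Load the photometer and hold its shutter open

ROBOT

A 6-joint arm with a two-finger parallel gripper is mounted at the origin on the work surface. World frame = base frame: x ahead of the robot, y to its left, z up, the work surface at z = 0. Lengths are in m, angles in rad, forces in N, time in s.
With the tool pointing down it reaches from about 0.25 to 0.725 m from the base axis. Payload 4 kg.
Tool frame: the origin (TCP) lies between the finger pads; the fingertips stand 8 mm ahead of it and the grasp point (between the pads) lies 11 mm behind it; z points along the fingers, y is the direction in which the jaws open and shut (so a half turn about z gives the same grasp; the last joint's range is limited). The gripper opens to 85 mm and grips with 20 to 120 N. Pads are 22 mm wide; open, the fingers measure 114 mm over their backs; the gripper's body (76 mm by 85 mm) begins 54 mm behind the grasp point. The pads swing forward as they close: fully open they stand 13 mm farther back than shut.
Start: joints at [-1.149, 0.241, 0.005, 1.335, 0, 1.571], TCP at [0.205, -0.456, 0.239] pointing down, gripper open.
Joint ranges: [-2.72, 2.72], [-1.05, 1.87], [-1.09, 1.28], [-1.99, 2.15], [-1.42, 1.44], [-3.14, 3.14]. Speed limits (rad/s): [2.79, 2.79, 3.14, 3.14, 3.14, 3.14].

INTERFACE

Orientations are given as a unit quaternion [x, y, z, w].
In Python, from workcell import * gives the robot as it stands.
- The arm moves only by the tool send_rows, never from a script. Its argument "increments" is a list that holds one entry, the list of rows, each a list of 6 numbers: the shift along the tool's x, y, z in units of 50 mm (1.0 is 50 mm), then the turn, a rotation vector about the tool's x, y, z in units of 10 degrees (1.0 is 10 degrees). In form: [[[x, y, z, ax, ay, az], ...]]. A call has 1 to 8 rows; each row shifts and turns the commanded pose from where the row before left it, along the tool's axes as they then stand; what a row does not reach is not made up. A row lasts 1/8 s, in which the tool goes at most 62.5 mm and 10.7 degrees, less where a joint would pass 70% of its speed; a pose out of reach is approached as far as the arm can. A call with a number of a shift or a turn outside -1 to 1 is refused whole. A call with a gripper value outside its range is refused whole. "grip" is the closure, from 0 (fully open) to 1 (shut), set as the call begins (left out, the last holds). The fingers move at their own pace and stop on an object; the grip force is fixed at half the most. Time passes only in rows, so rows that do not move let the fingers close. It gives the time, the measured TCP pose, the force and the opening at its end, in the units of the state.
- get_obs(): the state, without advancing time (a new reading comes with each control period).
- camera(name): name is "scene" or "top" or "wrist"; returns a dict with "color" (400x640x3 uint8, red, green, blue), "z_map" (400x640 float32, m along the optical axis (not along the pixel's ray), 0 where there is no reading), "intrinsics" (3x3 intrinsics, pixels), "dist" ([k1, k2, p1, p2, k3] as OpenCV has them; the pictures are not rectified), "pose" (4x4, takes a point from camera to world coordinates); the wrist camera has in their place "mount" (4x4, takes a point from camera to tool coordinates, whose origin is the TCP and whose axes are the flange's). Camera axes: x right, y down, z forward; pixel columns grow to the right and rows downward; lengths in m; the calibration is good to about 2 mm. A picture is of the moment at which its call begins: read the wrist's pose just before it.
- job_done(): hands the job in, once; it reports no verdict.
The state is a dict: "clock": time; "joint_pos": joint angles; "joint_vel": joint speeds; "tau": joint torques, N m; "eef_pos": TCP position; "tool_rot": TCP orientation; "ft_force": force on the tool from outside, world axes, zero at the start; "ft_torque": the same for the moment, N m; "grip_width": finger opening in m.
Only numpy, scipy, OpenCV 4.12 (cv2) and the standard library are available. Lean on these libraries where they do the work, as an engineer would, in place of code of your own. Each camera call takes 0.05 s, during which the arm holds its last target.

TASK

Load the two-well photometer: stand the amber cell holder in the well next to the shutter handle and the blue one in the other well, each fully down with its tab in the slot on the handle side, and let go of them while the shutter stays shut. Then pull the black spring-return shutter handle out until its yellow pointer is level with the red index, and finish while still holding it there, keeping the red index where it is and leaving the green spare holder and everything else alone.

Things in the scene. Friction and masses are not known exactly. Their poses are not given: they have to be found in the camera images.
- meter: the photometer, fixed to the table: grey base 12 mm thick with a white lamp housing (190 long, 90 wide, top 64 above the table), a black pair of wells beside it, and the shutter handle off one end. Origin on the table under the row of wells; +x is the way the shutter pulls out and the side of each well with the tab slot; the housing fills y = 75 to 165 mm, x = -100 to 90 mm; the wells lie on y = 0. z up.
- near_well (a point): the well next to the shutter handle, marked with an orange patch on the base. Point at the centre of its floor, 12 mm above the table; axes as the photometer's. Inside 43 (x) x 32 (y) mm, walls 24 mm high, with a slot 16 wide on the +x side running 11 mm beyond the inside for the holder's tab; a holder turned the wrong way cannot go down. The holder's centre belongs over this point, its own x along this x.
- far_well (a point): the well farther from the shutter handle, marked with a blue patch on the base. Point at the centre of its floor, 12 mm above the table; axes as the photometer's. Inside 43 (x) x 32 (y) mm, walls 24 mm high, with a slot 16 wide on the +x side running 11 mm beyond the inside for the holder's tab; a holder turned the wrong way cannot go down. The holder's centre belongs over this point, its own x along this x.
- amber: amber (orange) tabbed cell holder, standing upright: body 36 (own x) x 26 (own y) x 60 high, with one tab on its +x end, 8 long x 10 wide, from the foot up to 30 high. Origin: centre of the underside of the 36 x 26 body; z up. 60 g or so. Grip it across its 26 mm width (own y), about 45 mm above its underside, so that the fingers stay clear of the well walls.
- blue: blue tabbed cell holder, standing upright: body 36 (own x) x 26 (own y) x 60 high, with one tab on its +x end, 8 long x 10 wide, from the foot up to 30 high. Origin: centre of the underside of the 36 x 26 body; z up. 60 g or so. Grip it across its 26 mm width (own y), about 45 mm above its underside, so that the fingers stay clear of the well walls.
- amber_tab (a point): outer face of the amber holder's tab, 26 mm along its +x from its centre, 15 mm up
- blue_tab (a point): outer face of the blue holder's tab, 26 mm along its +x from its centre, 15 mm up
- shutter (a joint): travel of the shutter handle in m: 0 shut, up to 0.075 pulled out along the photometer's +x. A spring pulls it back: about 2.5 N when shut, plus 0.5 N for every 10 mm pulled.
- shutter_grip (a point): grip point in the black upright shutter handle, 75 mm above the table. The handle is a blade 14 thick (x, the pull direction) x 32 wide (y), top 94 mm above the table, bare from 40 mm up; shut, it stands 63 mm clear of the housing's end, joined to it by a 10 mm rod at 35 mm height; it can be pinched from above across its thickness. The yellow pointer and the yellow line on the handle's top lie at this x. Axes as the photometer's.
- index (a joint): where the red index stands, in m: the shutter's pointer is level with it when the shutter's travel equals this value. It is a stiff slider (about 6 N) on the scale; it is not to be moved.
- index_mark (a point): centre of the top of the red index, a flag 4 thick (x) x 18 (y), top 34.5 mm above the table, beside the handle's track, 39 mm from the handle's middle on the -y side. The shutter is right when point shutter_grip has the same photometer x as this.
- green: spare green tabbed cell holder, same shape as the amber one; leave alone. Origin: centre of underside
- dish: shallow glass dish, 90 across, 15 high; leave alone. Origin: centre of underside
- vial: small amber glass jar with red cap, 40 across, 65 high; leave alone. Origin: centre of underside
- beaker: glass beaker, 70 across, 90 high; leave alone. Origin: centre of underside
- wash: white plastic bottle with red cap, 60 across, 140 high; leave alone. Origin: centre of underside
- driver: screwdriver lying at the right-hand edge; leave alone. Origin: middle of the tool
There are look-alikes about, which are no part of the job. There is more than one size of the blue; the one meant has the size given above.

How it is judged:
By the outcome, as a careful person would: the job done as asked, in the order asked, and still so for the second after the job is handed in, while the arm keeps its last pose, push and grip.
It also fails if it takes over 72 s, if anything falls off the work surface, if the arm or the gripper's body presses on something with over 40 N, if the wrist force passes 120 N, or if a joint passes its speed limit or range.

## Working session

There is one attempt and no reset: what is moved stays moved. The work goes in short steps, Python scripts to look and compute and a tool call to move; the robot and the scene stay as the last step left them, time stands still between calls to the robot, and variables do not carry over. Pictures are saved under pics/ and viewed, and the job is handed in when it is done.

Besides the shell and the picture viewer there is one more tool, called after "Emit:" as name([rows], argument=value, ...), one row to a line, values as JSON. send_rows: Moves the arm, as the interface text tells. Its arguments: {"type":"object","properties":{"increments":{"type":"array"},"grip":{"type":"number"}},"required":["increments"]}

```bash
ls; mkdir -p pics
python3 - <<'E'
from workcell import *
import cv2,pickle
print(get_obs())
for n in ["scene","top","wrist"]:
    c=camera(n); pickle.dump(c,open(f"{n}0.pkl","wb"))
    cv2.imwrite(f"pics/{n}0.png",c["color"][:,:,::-1])
    print(n,c["intrinsics"],c["dist"],c.get("pose",c.get("mount")))
E
```

```text
pics
{'clock': 0.0, 'joint_pos': array([-1.14897406e+00,  2.41412651e-01,  3.71947514e-03,  1.33520620e+00,
        1.68159369e-05,  1.57082968e+00]), 'joint_vel': array([-5.03483073e-04, -6.95552026e-04,  4.27390026e-04,  3.27338595e-04,
       -3.96249285e-05, -5.76392216e-04]), 'tau': array([-1.64880098e-04, -3.72312856e+01,  2.52411264e+01,  1.68478943e-02,
       -2.78232068e-05, -4.02113713e-06]), 'eef_pos': array([ 0.20446234, -0.45560409,  0.2384113 ]), 'tool_rot': array([ 9.77843526e-01,  2.09334499e-01, -2.11932937e-04, -1.02997897e-03]), 'ft_force': array([ 0.4600426 ,  1.00377055, -0.04253146]), 'ft_torque': array([-0.05129165,  0.00659975,  0.02472266]), 'grip_width': 0.08565836130017893}
scene [[500.13298605   0.         320.98612994]
 [  0.         500.13298605 207.15915605]
 [  0.           0.           1.        ]] [-0.02976573  0.          0.          0.          0.        ] [[ 0.77845365  0.43041648 -0.45689339  1.21135877]
 [ 0.62769889 -0.53145902  0.56881053 -0.86219562]
 [ 0.00200532 -0.7295841  -0.68388816  1.04035473]
 [ 0.          0.          0.          1.
[... 167 characters left out ...]
         0.         0.        ] [[-0.0497041  -0.97723529  0.20625395  0.27714929]
 [-0.99876191  0.04905428 -0.00826645 -0.05086563]
 [-0.00203937 -0.20640946 -0.97846358  1.39532831]
 [ 0.          0.          0.          1.        ]]
wrist [[277.45732193   0.         320.07472079]
 [  0.         277.45732193 197.62386747]
 [  0.           0.           1.        ]] [-0.04627513  0.          0.          0.          0.        ] [[ 5.34643875e-04 -9.63980434e-01 -2.65972625e-01  6.74069280e-02]
 [ 9.99999375e-01  7.76621258e-04 -8.04609708e-04  8.70311865e-05]
 [ 9.82188010e-04 -2.65972029e-01  9.63980246e-01 -1.34280170e-01]
 [ 0.00000000e+00  0.00000000e+00  0.00000000e+00  1.00000000e+00]]
```

View pics/top0.png

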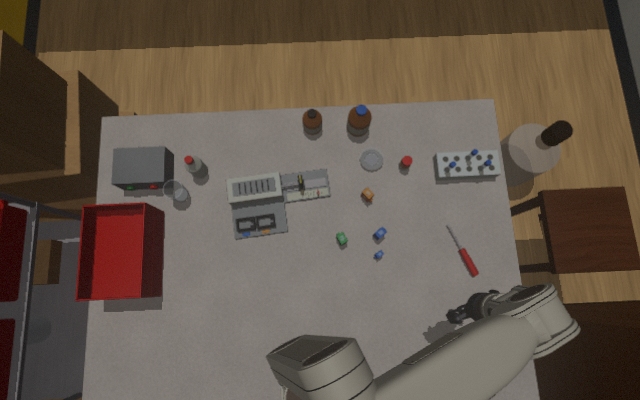

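View pics/scene0.png

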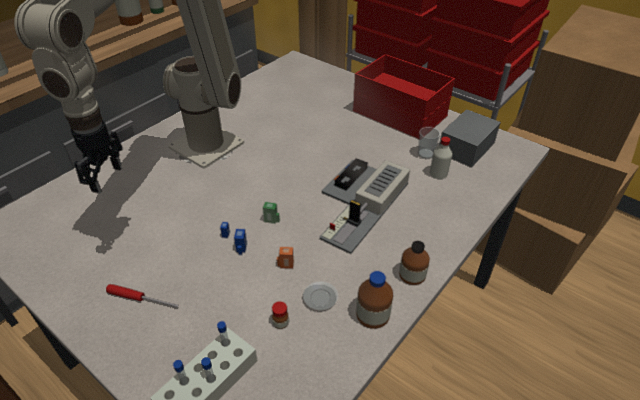

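View pics/wrist0.png

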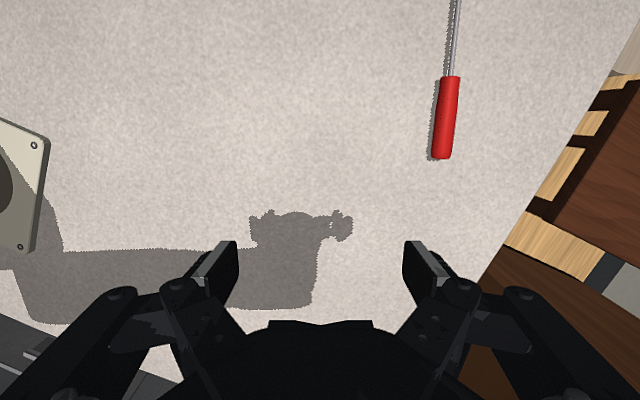

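The top view shows the photometer around (260,205), with its handle near (300,183). The amber holder is at (368,194), green at (342,239), the larger blue at (380,233) and the smaller blue at (379,255).

```bash
cat > h.py <<'E'
import numpy as np,cv2,pickle
from scipy.spatial.transform import Rotation as R
def cpose(c,obs=None):
    if "pose" in c: return c["pose"]
    T=np.eye(4);T[:3,:3]=R.from_quat(obs["tool_rot"]).as_matrix();T[:3,3]=obs["eef_pos"]
    return T@c["mount"]
def ray(c,P,uv):
    uv=np.array(uv,float).reshape(-1,1,2)
    n=cv2.undistortPoints(uv,c["intrinsics"],c["dist"])[:,0]
    d=np.c_[n,np.ones(len(n))]@P[:3,:3].T
    return P[:3,3],d
def onz(c,P,uv,z):
    o,d=ray(c,P,uv); s=(z-o[2])/d[:,2]; return o+d*s[:,None]
def cloud(c,P):
    v,u=np.mgrid[0:400,0:640]
    n=cv2.undistortPoints(np.stack([u,v],-1).reshape(-1,1,2).astype(float),c["intrinsics"],c["dist"])[:,0]
    p=np.c_[n,np.ones(len(n))]*c["z_map"].reshape(-1,1)
    return (p@P[:3,:3].T+P[:3,3]).reshape(400,640,3)
def proj(c,P,X):
    Q=np.linalg.inv(P)
    r,_=cv2.Rodrigues(Q[:3,:3])
    return cv2.projectPoints(np.array(X,float).reshape(-1,3),r,Q[:3,3],c["intrinsics"],c["dist"])[0][:,0]
def crop(c,x0,y0,x1,y1,f,name):
    im=c["color"][y0:y1,x0:x1,::-1]
    cv2.imwrite(name,cv2.resize(im,None,fx=f,fy=f,interpolation=cv2.INTER_CUBIC))
E
python3 - <<'E'
from h import *
c=pickle.load(open("top0.pkl","rb"));P=c["pose"]
crop(c,220,150,420,280,4,"pics/top0c.png")
s=pickle.load(open("scene0.pkl","rb"))
crop(s,210,130,430,290,3.6,"pics/scene0c.png")
W=cloud(c,P)
for n,u,v in [("amber",368,194),("green",342,239),("blue",380,233),("blue2",379,255),("handle",300,183),("housing",250,186),("w1",246,225),("w2",266,223),("basecorner",330,200)]:
    print(n,W[v,u].round(4))
E
```

```text
amber [ 0.5834 -0.2356  0.0561]
green [ 0.4299 -0.1347  0.0594]
blue [ 0.4445 -0.2665  0.0547]
blue2 [ 0.3709 -0.2592  0.0404]
handle [ 0.2771 -0.0509  1.3953]
housing [0.6308 0.1753 0.0647]
w1 [0.503  0.2012 0.0076]
w2 [0.5057 0.129  0.0132]
basecorner [ 0.5796 -0.1035  0.0058]
```

View pics/top0c.png

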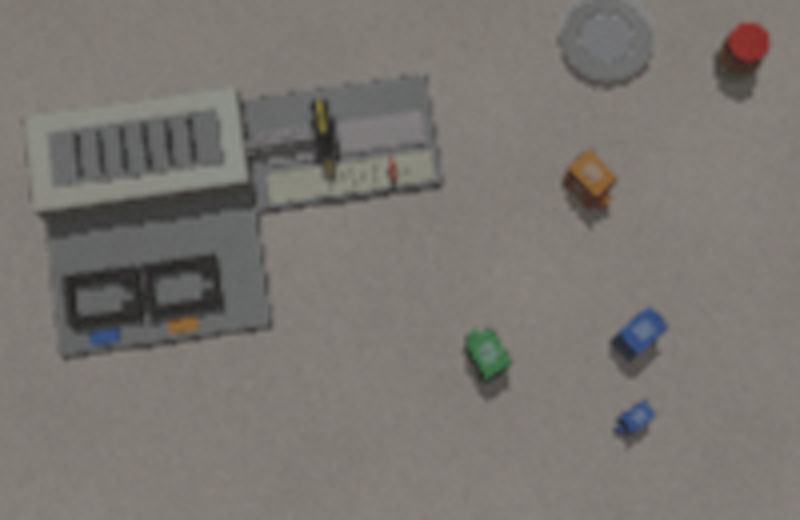

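View pics/scene0c.png

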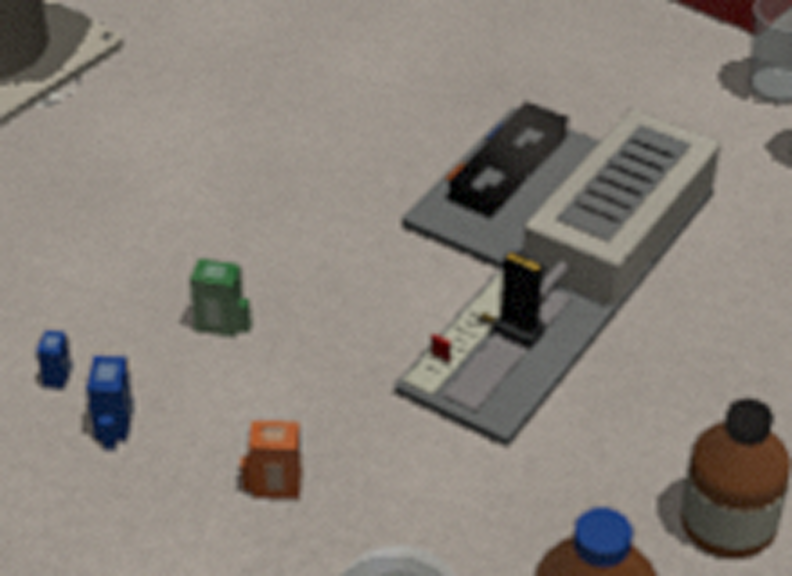

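```bash
cat >> h.py <<'E'
def Rd(yaw):
    c,s=np.cos(yaw),np.sin(yaw); return np.array([[c,s,0],[s,-c,0],[0,0,-1.]])
def yawof(q):
    M=R.from_quat(q).as_matrix(); return np.arctan2(M[1,0],M[0,0])
def plan(obs,xyz,yawdeg,n,d=2,cmd=None):
    """rows bringing tool from obs (or cmd=(p,Rm)) to target; rounded, sum-corrected"""
    p=obs["eef_pos"].copy();M=R.from_quat(obs["tool_rot"]).as_matrix()
    T=Rd(np.radians(yawdeg)); rv=(R.from_matrix(M.T@T)).as_rotvec()
    p0=p.copy();rows=[]
    for i in range(n):
        goal=p0+(np.array(xyz)-p0)*(i+1)/n
        sh=np.round(M.T@(goal-p)/0.05,d)
        Mg=R.from_matrix(R.from_quat(obs["tool_rot"]).as_matrix())*R.from_rotvec(rv*(i+1)/n)
        tr=np.round(np.degrees((R.from_matrix(M).inv()*Mg).as_rotvec())/10,d)
        p=p+M@sh*0.05; M=M@R.from_rotvec(np.radians(tr*10)).as_matrix()
        rows.append([float(x)+0.0 for x in list(sh)+list(tr)])
    print("rows",rows,"max",np.abs(rows).max()); print("end",p.round(4),np.degrees(yawof(R.from_matrix(M).as_quat())).round(2))
E
python3 - <<'E'
from h import *
from workcell import *
o=get_obs(); plan(o,[0.43,-0.22,0.25],0,8)
E
```

```text
rows [[0.76, -0.31, -0.03, 0.0, 0.0, 0.3], [0.73, -0.34, -0.03, 0.0, 0.0, 0.3], [0.72, -0.39, -0.02, 0.0, 0.0, 0.31], [0.7, -0.42, -0.03, 0.0, 0.0, 0.3], [0.68, -0.46, -0.03, -0.01, 0.0, 0.3], [0.65, -0.49, -0.03, 0.0, 0.0, 0.3], [0.62, -0.53, -0.03, 0.0, 0.0, 0.3], [0.59, -0.56, -0.03, 0.0, 0.0, 0.31]] max 0.76
end [ 0.4299 -0.2198  0.2502] -0.03
```

Emit:
send_rows([
  [[0.76,-0.31,-0.03,0,0,0.3],[0.73,-0.34,-0.03,0,0,0.3],[0.72,-0.39,-0.02,0,0,0.31],[0.7,-0.42,-0.03,0,0,0.3],[0.68,-0.46,-0.03,0,0,0.3],[0.65,-0.49,-0.03,0,0,0.3],[0.62,-0.53,-0.03,0,0,0.3],[0.59,-0.56,-0.03,0,0,0.31]],
])

```text
clock: 1.15
eef_pos: [0.4307, -0.2191, 0.2506]
tool_rot: [1.0, -0.001, -0.0, -0.0]
ft_force: [-0.0, 0.2, -0.8]
grip_width: 0.0853
```

Emit:
send_rows([
  [[0,0,0,0,0,0],[0,0,0,0,0,0]],
])

```text
clock: 1.4
eef_pos: [0.4297, -0.2202, 0.2504]
tool_rot: [1.0, 0.0, -0.001, -0.0]
ft_force: [-0.3, -0.6, 0.0]
grip_width: 0.0854
```

```bash
cat > look.py <<'E'
import sys
from h import *
from workcell import *
n=sys.argv[1]
o=get_obs();c=camera("wrist");pickle.dump((o,c),open(n+".pkl","wb"))
crop(c,0,0,640,400,1.25,f"pics/{n}.png")
print({k:np.round(v,4) for k,v in o.items() if k in("clock","joint_pos","eef_pos","ft_force","grip_width")},np.degrees(yawof(o["tool_rot"])))
E
python3 look.py w1
```

```text
{'clock': np.float64(1.4), 'joint_pos': array([-4.7330e-01,  2.0270e-01, -1.4600e-02,  1.3545e+00, -4.0000e-04,
        2.6681e+00]), 'eef_pos': array([ 0.4297, -0.2202,  0.2504]), 'ft_force': array([-0.3051, -0.6042,  0.018 ]), 'grip_width': np.float64(0.0854)} 0.013421654756902926
```

View pics/w1.png

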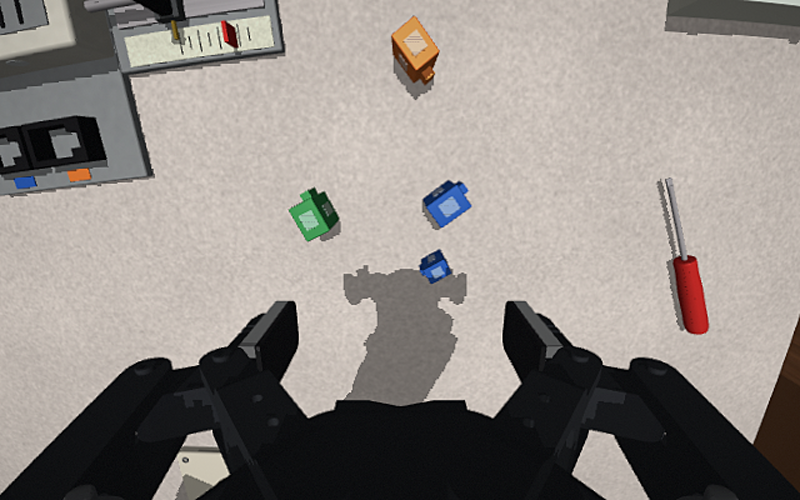

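The wrist view shows amber around (415,45), with its tab lower right at (428,76). The large blue is at (447,205) with its tab upper right at (463,188). Small blue is at (436,267) and green at (313,215). I'll enlarge these.

Run:
```python
from h import *
o,c=pickle.load(open("w1.pkl","rb"))
a=c["color"][0:90,290:390,::-1];b=c["color"][130:220,320:420,::-1]
f=lambda i:cv2.resize(i,None,fx=6,fy=6,interpolation=cv2.INTER_CUBIC)
cv2.imwrite("pics/w1a.png",f(a));cv2.imwrite("pics/w1b.png",f(b))
```

```text
(no output)
```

View pics/w1a.png

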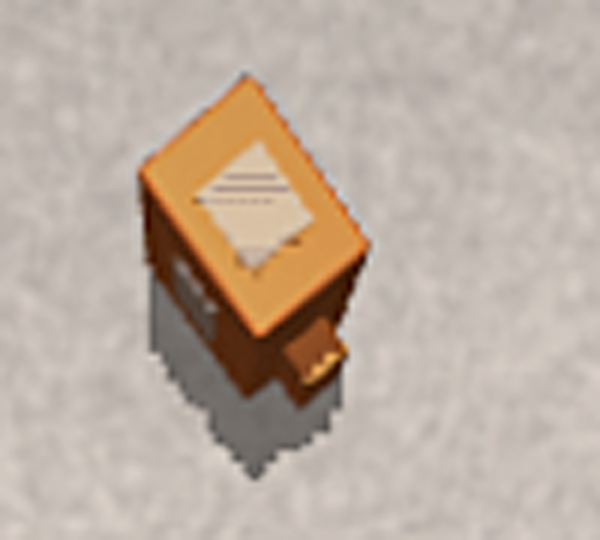

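View pics/w1b.png

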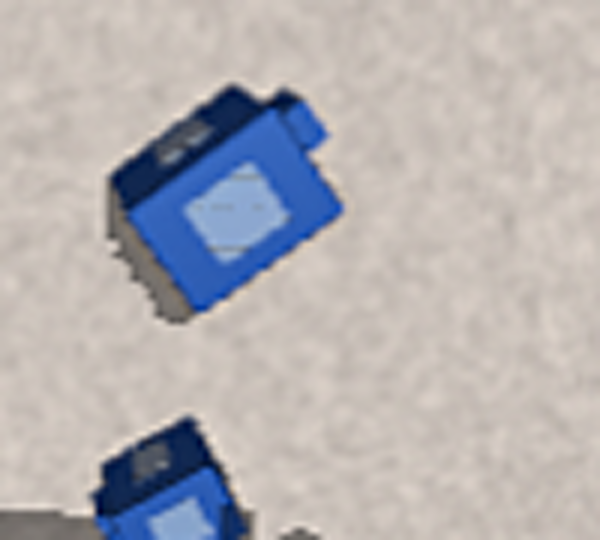

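```bash
cat >> h.py <<'E'
def fittop(c,P,uvs,z,tabdir):
    """uvs 4 corners; order consecutive; returns centre and yaw of own x (sign by tabdir pixel)"""
    X=onz(c,P,uvs,z)[:,:2]; ctr=X.mean(0)
    e=[X[1]-X[0],X[2]-X[1],X[3]-X[2],X[0]-X[3]]
    L=[np.linalg.norm(k) for k in e]
    a=0 if L[0]+L[2]>L[1]+L[3] else 1
    d=e[a]-e[a+2]
    t=onz(c,P,[tabdir],0.03)[0,:2]-ctr
    if d@t<0:d=-d
    print("ctr",ctr.round(4),"L",np.round(L,4),"yaw",np.degrees(np.arctan2(d[1],d[0])).round(2),"yaws",[np.degrees(np.arctan2(k[1],k[0])).round(1) for k in e])
    return ctr,np.arctan2(d[1],d[0])
E
python3 - <<'E'
from h import *
o,c=pickle.load(open("w1.pkl","rb"));P=cpose(c,o)
g=lambda L,x,y:(np.array(L)+.5)/6-.5+[x,y]
fittop(c,P,g([(248,77),(142,173),(262,335),(369,243)],290,0),.06,g([(325,355)],290,0)[0])
fittop(c,P,g([(128,213),(272,110),(343,208),(198,313)],320,130),.06,g([(305,120)],320,130)[0])
W=cloud(c,P)
print(W[33,332],W[164,357])
# small blue nearest corner
print(onz(c,P,g([(188,415),(95,500)],320,130),.03))
E
```

```text
ctr [ 0.5867 -0.2326] L [0.0241 0.0341 0.0242 0.0344] yaw -141.01 yaws [np.float64(129.7), np.float64(-141.2), np.float64(-50.9), np.float64(39.1)]
ctr [ 0.4472 -0.2654] L [0.034  0.0241 0.035  0.0246] yaw -53.3 yaws [np.float64(-53.8), np.float64(-142.2), np.float64(127.2), np.float64(35.7)]
[ 0.58800378 -0.23241443  0.05970997] [ 0.44829546 -0.26329617  0.06025579]
[[ 0.39732517 -0.26086901  0.03      ]
 [ 0.37746919 -0.24058001  0.03      ]]
```

Emit:
send_rows([
  [[0,-0.9,0,0,0,0],[0,-0.9,0,0,0,0],[0,-0.9,0,0,0,0],[0,-0.9,0,0,0,0],[0,-0.9,0,0,0,0],[0,-0.9,0,0,0,0],[0,-0.9,0,0,0,0]],
])

```text
clock: 2.33
eef_pos: [0.4309, 0.0404, 0.252]
tool_rot: [0.999, 0.032, -0.001, -0.022]
ft_force: [1.2, -0.7, -0.9]
grip_width: 0.0851
```

Emit:
send_rows([
  [[0,0,0,0,0,0],[0,0,0,0,0,0]],
])

```text
clock: 2.58
eef_pos: [0.4311, 0.0396, 0.2519]
tool_rot: [0.999, 0.032, -0.001, -0.021]
ft_force: [-0.5, -0.5, -0.6]
grip_width: 0.0855
```

```bash
python3 look.py w2
```

```text
{'clock': np.float64(2.575), 'joint_pos': array([ 0.0624,  0.1024, -0.1314,  1.3378,  0.0428,  3.1406]), 'eef_pos': array([0.4311, 0.0396, 0.2519]), 'ft_force': array([-0.5376, -0.5398, -0.5623]), 'grip_width': np.float64(0.0855)} 3.6309981823092565
```

View pics/w2.png

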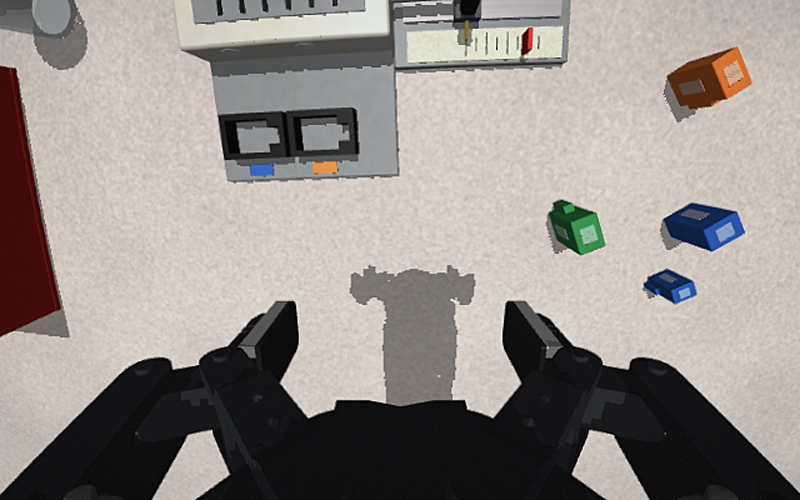

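The arm has just reached the wrist-roll limit and is tilted about 2°, so later moves will use the other side of the roll range. In w2 the wells are at about (255,135) and (322,132), the pointer at (467,30) and the red index at (527,40). I'll zoom in on these.

Run:
```python
from h import *
o,c=pickle.load(open("w2.pkl","rb"))
f=lambda i:cv2.resize(i,None,fx=5,fy=5,interpolation=cv2.INTER_CUBIC)
cv2.imwrite("pics/w2a.png",f(c["color"][40:150,170:325,::-1]));cv2.imwrite("pics/w2b.png",f(c["color"][0:60,310:460,::-1]))
```

```text
(no output)
```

View pics/w2a.png

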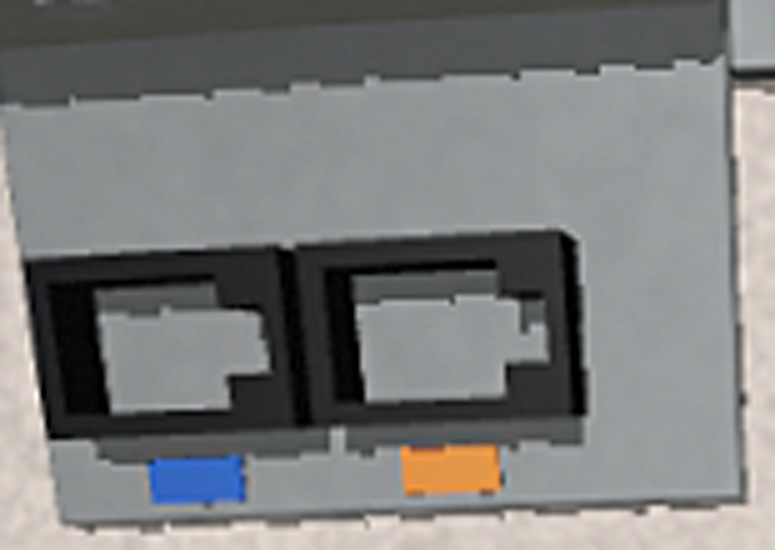

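View pics/w2b.png

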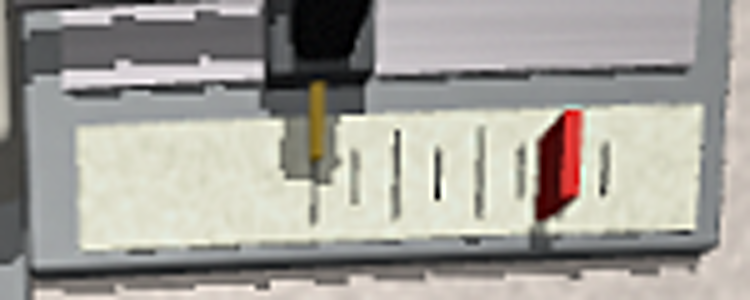

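Run:
```python
from h import *
o,c=pickle.load(open("w2.pkl","rb"));P=cpose(c,o)
g=lambda L,x,y:(np.array(L,float)+.5)/5-.5+[x,y]
for n,L in [("near",[(327,270),(497,262),(505,398),(337,408)]),("far",[(47,285),(213,275),(230,410),(63,415)])]:
    fittop(c,P,g(L,170,40),.036,g([(548,340)],170,40)[0])
b=onz(c,P,g([(62,523),(745,500),(727,62)],170,40),.012); print("base",b.round(4)); 
d=b[1]-b[0];print(np.linalg.norm(d),np.degrees(np.arctan2(d[1],d[0])))
d=b[2]-b[1];print(np.linalg.norm(d),np.degrees(np.arctan2(d[1],d[0]))-90)
p=onz(c,P,g([(197,480),(450,470)],170,40),.012);print("patch",p.round(4))
e=onz(c,P,g([(35,268),(718,243)],310,0),.012);print("scale base edge",e.round(4),np.degrees(np.arctan2(*(e[1]-e[0])[[1,0]])))
i=onz(c,P,g([(582,110),(563,200)],310,0),.0345);print("index top +x side edge",i.round(4))
i=onz(c,P,g([(317,82),(316,158)],310,0),.03);print("pointer z.03?",i.round(4))
W=cloud(c,P)
print(W[31,424],W[25,373],W[88,212])
```

```text
ctr [0.5099 0.1367] L [0.0419 0.0318 0.0424 0.0326] yaw -83.99 yaws [np.float64(-84.5), np.float64(-175.3), np.float64(96.5), np.float64(3.9)]
ctr [0.5035 0.2071] L [0.0427 0.0322 0.0437 0.0313] yaw -84.82 yaws [np.float64(-84.3), np.float64(-173.9), np.float64(94.6), np.float64(4.3)]
base [[0.456  0.2425 0.012 ]
 [0.4738 0.0549 0.012 ]
 [0.5804 0.0661 0.012 ]]
0.18840023613955154 -84.56358615549352
0.10716533738173228 -84.0246123722315
patch [[0.4698 0.2036 0.012 ]
 [0.4766 0.1341 0.012 ]]
scale base edge [[ 0.5791  0.064   0.012 ]
 [ 0.5957 -0.1024  0.012 ]] -84.30252071336643
index top +x side edge [[ 0.6153 -0.0589  0.0345]
 [ 0.5963 -0.0572  0.0345]]
pointer z.03? [[ 6.186e-01  8.000e-04  3.000e-02]
 [ 6.026e-01 -6.000e-04  3.000e-02]]
[ 0.60549548 -0.05803298  0.0342482 ] [ 0.61240726 -0.00126022  0.01961696] [0.53126343 0.19803079 0.01083379]
```

Run:
```python
from h import *
from workcell import *
plan(get_obs(),[0.4475,-0.265,0.16],126.7,14)
```

```text
rows [[0.0, 0.44, 0.11, -0.01, -0.02, -0.88], [-0.08, 0.44, 0.12, -0.01, -0.02, -0.88], [-0.13, 0.42, 0.11, -0.01, -0.02, -0.88], [-0.2, 0.39, 0.12, -0.01, -0.02, -0.88], [-0.25, 0.36, 0.11, -0.01, -0.01, -0.87], [-0.31, 0.31, 0.12, -0.01, -0.02, -0.88], [-0.35, 0.26, 0.12, -0.01, -0.02, -0.88], [-0.39, 0.21, 0.12, -0.01, -0.02, -0.88], [-0.41, 0.15, 0.13, -0.01, -0.02, -0.88], [-0.43, 0.08, 0.12, -0.01, -0.02, -0.88], [-0.44, 0.01, 0.13, -0.01, -0.02, -0.88], [-0.43, -0.05, 0.13, -0.02, -0.02, -0.88], [-0.42, -0.12, 0.13, -0.01, -0.02, -0.88], [-0.4, -0.19, 0.13, -0.01, -0.02, -0.87]] max 0.88
end [ 0.4475 -0.2653  0.1598] 126.65
```

Emit:
send_rows([
  [[0.0,0.44,0.11,-0.01,-0.02,-0.88],[-0.08,0.44,0.12,-0.01,-0.02,-0.88],[-0.13,0.42,0.11,-0.01,-0.02,-0.88],[-0.2,0.39,0.12,-0.01,-0.02,-0.88],[-0.25,0.36,0.11,-0.01,-0.01,-0.87],[-0.31,0.31,0.12,-0.01,-0.02,-0.88],[-0.35,0.26,0.12,-0.01,-0.02,-0.88]],
], grip=0.3)

```text
clock: 3.5
eef_pos: [0.4391, -0.1132, 0.2058]
tool_rot: [0.841, 0.54, -0.001, -0.013]
ft_force: [0.2, -0.4, -0.3]
grip_width: 0.0596
```

Emit:
send_rows([
  [[-0.39,0.21,0.12,-0.01,-0.02,-0.88],[-0.41,0.15,0.13,-0.01,-0.02,-0.88],[-0.43,0.08,0.12,-0.01,-0.02,-0.88],[-0.44,0.01,0.13,-0.01,-0.02,-0.88],[-0.43,-0.05,0.13,-0.02,-0.02,-0.88],[-0.42,-0.12,0.13,-0.01,-0.02,-0.88],[-0.4,-0.19,0.13,-0.01,-0.02,-0.87],[0,0,0,0,0,0]],
])

```text
clock: 4.5
eef_pos: [0.4471, -0.2659, 0.159]
tool_rot: [0.45, 0.893, 0.0, -0.0]
ft_force: [-0.3, 0.8, 0.4]
grip_width: 0.0599
```

```bash
python3 look.py w3
python3 - <<'E'
from h import *
from workcell import *
plan(get_obs(),[0.4475,-0.265,0.16],126.7,1,3)
E
```

```text
{'clock': np.float64(4.5), 'joint_pos': array([-5.3670e-01,  3.2920e-01, -8.8900e-02,  1.1531e+00,  4.0000e-04,
        3.9710e-01]), 'eef_pos': array([ 0.4471, -0.2659,  0.159 ]), 'ft_force': array([-0.3324,  0.8496,  0.4492]), 'grip_width': np.float64(0.0599)} 126.49430707621958
rows [[-0.002, 0.005, -0.013, 0.003, -0.004, -0.02]] max 0.02
end [ 0.4475 -0.265   0.16  ] 126.7
```

View pics/w3.png

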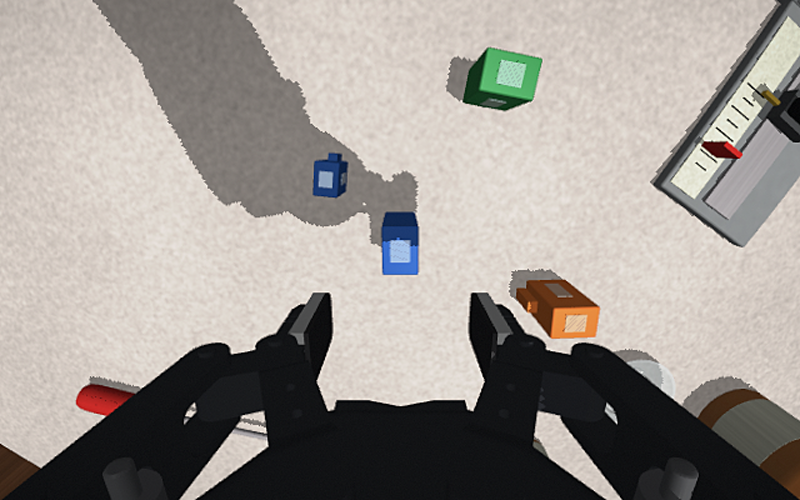

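Blue is centred between the fingers at column 400, so I'll descend and grip it.

Emit:
send_rows([
  [[0,0,0.5,0,0,0],[0,0,0.5,0,0,0],[0,0,0.5,0,0,0],[0,0,0.5,0,0,0],[0,0,0.5,0,0,0],[0,0,0,0,0,0]],
])

```text
clock: 5.3
eef_pos: [0.4465, -0.2628, 0.0333]
tool_rot: [0.448, 0.894, 0.001, -0.002]
ft_force: [0.4, 0.0, -0.3]
grip_width: 0.06
```

Emit:
send_rows([
  [[0,0,0,0,0,0],[0,0,0,0,0,0],[0,0,0,0,0,0],[0,0,0,0,0,0],[0,0,0,0,0,0],[0,0,0,0,0,0]],
], grip=1.0)

```text
clock: 6.05
eef_pos: [0.449, -0.2648, 0.0361]
tool_rot: [0.448, 0.894, 0.0, 0.002]
ft_force: [-0.4, 0.0, 6.1]
grip_width: 0.025
```

```bash
python3 look.py w4
```

```text
{'clock': np.float64(6.05), 'joint_pos': array([-5.333e-01,  4.591e-01, -2.537e-01,  8.545e-01,  7.000e-04,
        3.962e-01]), 'eef_pos': array([ 0.449 , -0.2648,  0.0361]), 'ft_force': array([-0.3629,  0.0447,  6.1375]), 'grip_width': np.float64(0.025)} 126.7454062002542
```

View pics/w4.png

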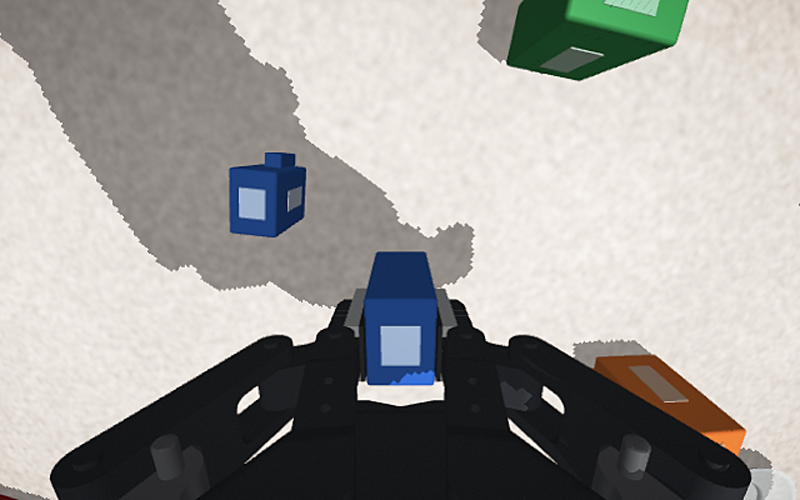

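Run:
```python
from h import *
from workcell import *
o,c=pickle.load(open("w4.pkl","rb"));P=cpose(c,o)
M=R.from_quat(o["tool_rot"]).as_matrix()
for uv,z in [((367,298),.06),((435,298),.06),((367,384),.06),((436,384),.06),((377,252),0),((426,252),0)]:
    x=onz(c,P,[np.array(uv)/1.25],z)[0]; print(uv,x.round(4),((x-o["eef_pos"])@M).round(4))
o=get_obs();plan(o,[.449,-.2645,.15],126.5,4)
o["eef_pos"]=np.array([.449,-.2645,.15]);o["tool_rot"]=R.from_matrix(Rd(np.radians(126.5))).as_quat()
plan(o,[.5035,.2071,.15],95.5,11)
```

```text
(367, 298) [ 0.4286 -0.2566  0.06  ] [ 0.0188 -0.0114 -0.0239]
(435, 298) [ 0.4474 -0.2426  0.06  ] [ 0.0188  0.012  -0.0239]
(367, 384) [ 0.4487 -0.2852  0.06  ] [-0.0162 -0.0124 -0.0238]
(436, 384) [ 0.4694 -0.2698  0.06  ] [-0.0162  0.0135 -0.0238]
(377, 252) [ 0.4291 -0.2576  0.    ] [ 0.0178 -0.0117  0.0361]
(426, 252) [ 0.4492 -0.2427  0.    ] [0.0178 0.0133 0.0361]
rows [[0.0, 0.0, -0.57, 0.0, 0.0, 0.01], [0.0, 0.0, -0.57, 0.01, 0.01, 0.0], [0.0, 0.0, -0.57, 0.0, 0.0, 0.01], [0.0, 0.01, -0.57, 0.0, 0.01, 0.0]] max 0.57
end [ 0.4492 -0.2644  0.1501] 126.55
rows [[0.63, 0.59, 0.0, 0.0, 0.0, 0.28], [0.66, 0.56, 0.0, 0.0, 0.0, 0.28], [0.68, 0.52, 0.0, 0.0, 0.0, 0.29], [0.71, 0.49, 0.0, 0.0, 0.0, 0.28], [0.74, 0.46, 0.0, 0.0, 0.0, 0.28], [0.75, 0.42, 0.0, 0.0, 0.0, 0.28], [0.78, 0.38, 0.0, 0.0, 0.0, 0.28], [0.79, 0.34, 0.0, 0.0, 0.0, 0.28], [0.81, 0.3, 0.0, 0.0, 0.0, 0.29], [0.82, 0.27, 0.0, 0.0, 0.0, 0.28], [0.83, 0.22, 0.0, 0.0, 0.0, 0.28]] max 0.83
end [0.5036 0.2069 0.15  ] 95.5
```

Emit:
send_rows([
  [[0,0,-0.57,0,0,0],[0,0,-0.57,0,0,0],[0,0,-0.57,0,0,0],[0,0,-0.57,0,0,0],[0,0,0,0,0,0]],
])

```text
clock: 6.72
eef_pos: [0.4495, -0.2652, 0.1511]
tool_rot: [0.448, 0.894, 0.0, 0.003]
ft_force: [0.2, -0.0, -1.3]
grip_width: 0.0254
```

Emit:
send_rows([
  [[0.63,0.59,0.0,0.0,0.0,0.28],[0.66,0.56,0.0,0.0,0.0,0.28],[0.68,0.52,0.0,0.0,0.0,0.29],[0.71,0.49,0.0,0.0,0.0,0.28],[0.74,0.46,0.0,0.0,0.0,0.28],[0.75,0.42,0.0,0.0,0.0,0.28]],
])

```text
clock: 7.48
eef_pos: [0.4759, -0.0056, 0.1474]
tool_rot: [0.575, 0.818, -0.0, -0.001]
ft_force: [0.1, 1.0, -0.8]
grip_width: 0.0252
```

Emit:
send_rows([
  [[0.78,0.38,0.0,0.0,0.0,0.28],[0.79,0.34,0.0,0.0,0.0,0.28],[0.81,0.3,0.0,0.0,0.0,0.29],[0.82,0.27,0.0,0.0,0.0,0.28],[0.83,0.22,0.0,0.0,0.0,0.28],[0,0,0,0,0,0],[0,0,0,0,0,0],[0,0,0,0,0,0]],
])

```text
clock: 8.48
eef_pos: [0.5001, 0.2061, 0.1483]
tool_rot: [0.671, 0.741, -0.0, 0.0]
ft_force: [0.1, 0.4, -0.6]
grip_width: 0.025
```

```bash
python3 look.py w5
```

```text
{'clock': np.float64(8.475), 'joint_pos': array([ 3.9110e-01,  3.7630e-01, -4.9200e-02,  1.1457e+00, -5.0000e-04,
        1.8629e+00]), 'eef_pos': array([0.5001, 0.2061, 0.1483]), 'ft_force': array([ 0.1345,  0.4075, -0.587 ]), 'grip_width': np.float64(0.025)} 95.67707350201148
```

View pics/w5.png

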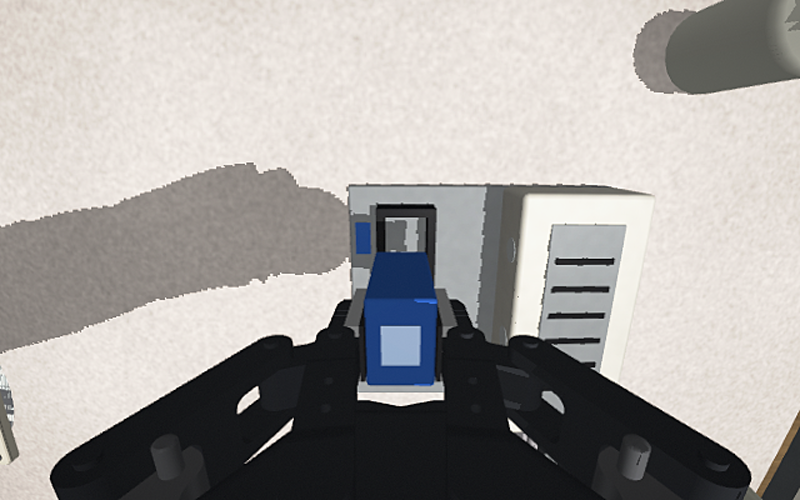

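Run:
```python
from h import *
o,c=pickle.load(open("w5.pkl","rb"))
crop(c,270,140,400,240,6,"pics/w5a.png")
```

```text
(no output)
```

View pics/w5a.png

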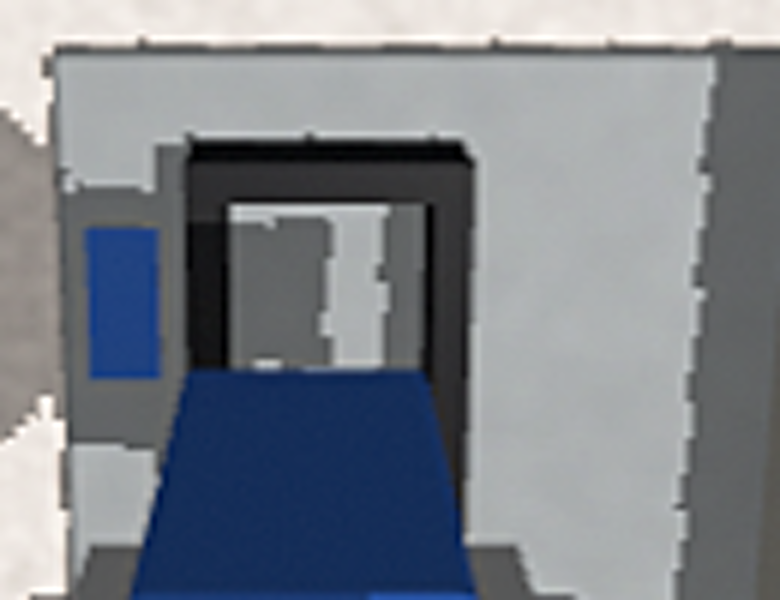

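Run:
```python
from h import *
o,c=pickle.load(open("w5.pkl","rb"));P=cpose(c,o)
M=R.from_quat(o["tool_rot"]).as_matrix()
g=lambda L:(np.array(L,float)+.5)/6-.5+[270,140]
t=lambda uv,z:((onz(c,P,g(uv),z)-o["eef_pos"])@M).round(4)
zf=o["eef_pos"][2]-.0361
print("rim L,R,mid",t([(222,203),(435,203),(328.5,203)],.036), onz(c,P,g([(328.5,203)]),.036))
print("outer",t([(187,160),(470,160)],.036))
print("foot",t([(187,370),(430,372)],zf))
print("base far edge",t([(60,52),(716,48)],.012), onz(c,P,g([(60,52)]),.012))
m=onz(c,P,g([(328.5,203)]),.036)[0]; a=np.radians(-84.5)
print("well ctr", m+.0215*np.array([np.cos(a),np.sin(a),0]))
```

```text
rim L,R,mid [[ 0.0221 -0.0121  0.1123]
 [ 0.0221  0.0199  0.1123]
 [ 0.0221  0.0039  0.1123]] [[0.50176316 0.22836177 0.036     ]]
outer [[ 0.0286 -0.0172  0.1123]
 [ 0.0286  0.025   0.1123]]
foot [[ 0.0181 -0.0123  0.0361]
 [ 0.0178  0.0136  0.0361]]
base far edge [[ 0.0423 -0.0391  0.1363]
 [ 0.0431  0.0667  0.1363]] [[0.45699989 0.24425115 0.012     ]]
well ctr [0.50382384 0.20696075 0.036     ]
```

Emit:
send_rows([
  [[0,0.066,0.2,0,0,0],[0,0,0.4,0,0,0],[0,0,0.4,0,0,0],[0,0,0.35,0,0,0],[0,0,0,0,0,0],[0,0,0,0,0,0]],
])

```text
clock: 9.28
eef_pos: [0.5043, 0.2075, 0.0817]
tool_rot: [0.671, 0.742, 0.001, 0.0]
ft_force: [0.0, 0.7, -1.1]
grip_width: 0.025
```

```bash
python3 look.py w6;python3 - <<'E'
from h import *
o,c=pickle.load(open("w6.pkl","rb"))
crop(c,250,120,400,240,5,"pics/w6a.png")
E
```

```text
{'clock': np.float64(9.275), 'joint_pos': array([ 3.9050e-01,  4.4550e-01, -1.3280e-01,  9.9090e-01, -3.0000e-04,
        1.8615e+00]), 'eef_pos': array([0.5043, 0.2075, 0.0817]), 'ft_force': array([ 0.0165,  0.686 , -1.0926]), 'grip_width': np.float64(0.025)} 95.7211059527112
```

View pics/w6a.png

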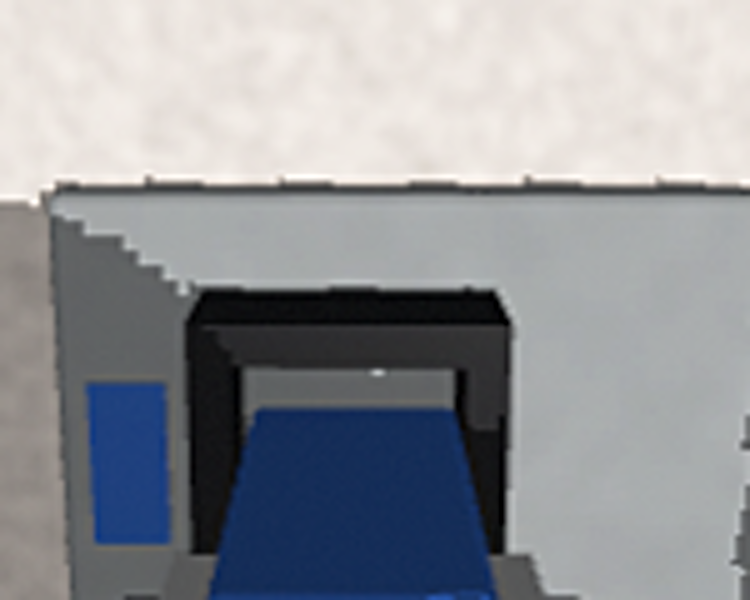

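Run:
```python
from h import *
o,c=pickle.load(open("w6.pkl","rb"));P=cpose(c,o)
M=R.from_quat(o["tool_rot"]).as_matrix()
g=lambda L:(np.array(L,float)+.5)/5-.5+[250,120]
t=lambda uv,z:((onz(c,P,g(uv),z)-o["eef_pos"])@M).round(4)
zf=o["eef_pos"][2]-.0361
print("outer",t([(190,325),(508,325)],.036),"rim",t([(350,368)],.036))
print("foot",t([(255,410),(460,410)],zf))
```

```text
outer [[ 0.0268 -0.0216  0.0457]
 [ 0.0268  0.0207  0.0457]] rim [[ 0.0209 -0.0003  0.0457]]
foot [[ 0.0178 -0.0124  0.0361]
 [ 0.0178  0.0138  0.0361]]
```

Emit:
send_rows([
  [[-0.012,-0.022,0.1,0,0,0],[0,0,0.2,0,0,0],[0,0,0.2,0,0,0],[0,0,0.15,0,0,0],[0,0,0,0,0,0],[0,0,0,0,0,0]],
])

```text
clock: 10.07
eef_pos: [0.5028, 0.207, 0.0485]
tool_rot: [0.671, 0.742, 0.0, 0.0]
ft_force: [0.0, 0.1, -1.1]
grip_width: 0.0253
```

Emit:
send_rows([
  [[0,0,0,0,0,0],[0,0,0,0,0,0],[0,0,0,0,0,0],[0,0,0,0,0,0]],
], grip=0.3)

```text
clock: 10.58
eef_pos: [0.5029, 0.207, 0.0489]
tool_rot: [0.671, 0.742, 0.0, 0.0]
ft_force: [-0.1, 0.6, 0.2]
grip_width: 0.0602
```

Emit:
send_rows([
  [[0,0,-0.3,0,0,0],[0,0,-0.6,0,0,0],[0,0,-0.6,0,0,0],[0,0,-0.6,0,0,0],[0,0,0,0,0,0]],
])

```text
clock: 11.2
eef_pos: [0.5049, 0.2079, 0.1577]
tool_rot: [0.671, 0.742, 0.004, 0.002]
ft_force: [0.3, 0.0, 0.0]
grip_width: 0.0597
```

```bash
python3 look.py w7;python3 - <<'E'
from h import *
from workcell import *
o,c=pickle.load(open("w7.pkl","rb"))
P=cpose(c,o);W=cloud(c,P)
plan(get_obs(),[.5867,-.2326,.15],39,12)
E
```

```text
{'clock': np.float64(11.2), 'joint_pos': array([ 3.9060e-01,  3.7210e-01, -2.9600e-02,  1.1607e+00, -3.0000e-04,
        1.8610e+00]), 'eef_pos': array([0.5049, 0.2079, 0.1577]), 'ft_force': array([0.3148, 0.0353, 0.0009]), 'grip_width': np.float64(0.0597)} 95.75373341859236
rows [[-0.74, 0.06, 0.01, 0.0, 0.0, 0.47], [-0.74, 0.13, 0.01, 0.0, 0.0, 0.48], [-0.72, 0.18, 0.01, 0.0, -0.01, 0.47], [-0.71, 0.25, 0.01, 0.01, 0.0, 0.47], [-0.68, 0.3, 0.01, 0.0, 0.0, 0.47], [-0.65, 0.36, 0.01, 0.0, 0.0, 0.48], [-0.63, 0.41, 0.01, 0.0, 0.0, 0.47], [-0.59, 0.46, 0.01, 0.0, 0.0, 0.47], [-0.55, 0.5, 0.01, 0.01, -0.01, 0.48], [-0.5, 0.55, 0.01, 0.0, 0.0, 0.47], [-0.46, 0.59, 0.01, 0.0, 0.0, 0.47], [-0.4, 0.63, 0.01, 0.0, 0.0, 0.48]] max 0.74
end [ 0.5869 -0.2326  0.1498] 38.95
```

View pics/w7.png

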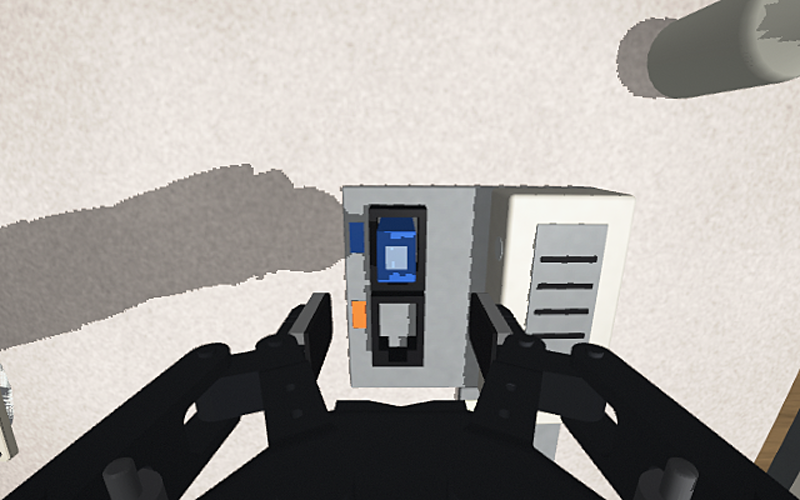

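Blue stands in the far well at (397,250) and is released. Next I'll move over amber.

Emit:
send_rows([
  [[-0.74,0.06,0.01,0.0,0.0,0.47],[-0.74,0.13,0.01,0.0,0.0,0.48],[-0.72,0.18,0.01,0.0,-0.01,0.47],[-0.71,0.25,0.01,0.01,0.0,0.47],[-0.68,0.3,0.01,0.0,0.0,0.47],[-0.65,0.36,0.01,0.0,0.0,0.48]],
])

```text
clock: 12.0
eef_pos: [0.5437, -0.014, 0.1497]
tool_rot: [0.833, 0.553, -0.002, -0.0]
ft_force: [-0.2, -0.3, 0.7]
grip_width: 0.0599
```

Emit:
send_rows([
  [[-0.63,0.41,0.01,0.0,0.0,0.47],[-0.59,0.46,0.01,0.0,0.0,0.47],[-0.55,0.5,0.01,0.01,-0.01,0.48],[-0.5,0.55,0.01,0.0,0.0,0.47],[-0.46,0.59,0.01,0.0,0.0,0.47],[-0.4,0.63,0.01,0.0,0.0,0.48],[0,0,0,0,0,0],[0,0,0,0,0,0]],
])

```text
clock: 13.0
eef_pos: [0.585, -0.2325, 0.1469]
tool_rot: [0.943, 0.334, -0.003, -0.001]
ft_force: [-0.4, 0.9, -0.4]
grip_width: 0.0596
```

```bash
python3 look.py w8;python3 - <<'E'
from h import *
o,c=pickle.load(open("w8.pkl","rb"))
crop(c,260,150,380,240,6,"pics/w8a.png")
E
```

```text
{'clock': np.float64(13.0), 'joint_pos': array([-0.3772,  0.5507,  0.226 ,  1.2515, -0.0024,  2.0843]), 'eef_pos': array([ 0.585 , -0.2325,  0.1469]), 'ft_force': array([-0.3911,  0.8821, -0.4097]), 'grip_width': np.float64(0.0596)} 38.96666551805688
```

View pics/w8.png

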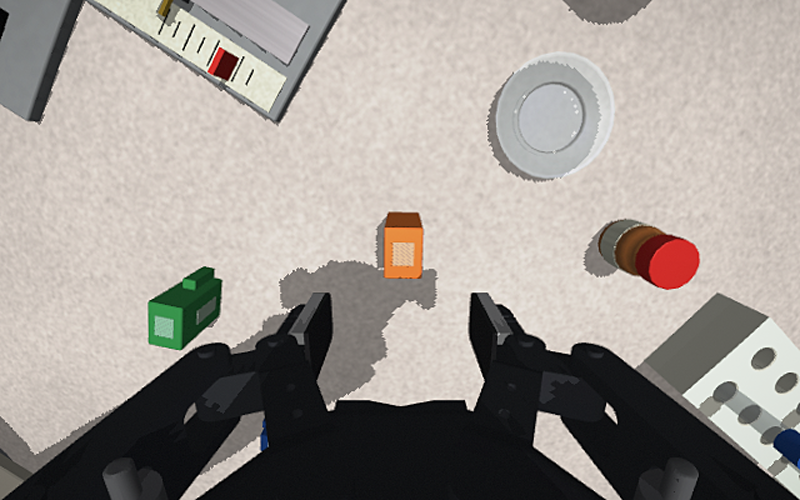

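View pics/w8a.png

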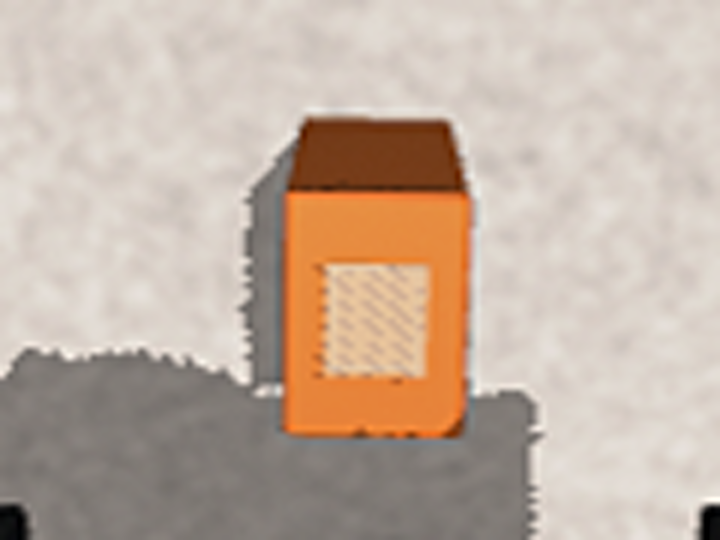

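Run:
```python
from h import *
from workcell import *
o,c=pickle.load(open("w8.pkl","rb"));P=cpose(c,o)
g=lambda L:(np.array(L,float)+.5)/6-.5+[260,150]
ct,y=fittop(c,P,g([(286,191),(467,193),(464,436),(285,434)]),.06,g([(375,500)])[0])
M=R.from_quat(o["tool_rot"]).as_matrix()
print((np.r_[ct,.06]-o["eef_pos"])@M)
```

```text
ctr [ 0.5874 -0.2323] L [0.0246 0.0351 0.0253 0.0351] yaw -141.34 yaws [np.float64(-51.6), np.float64(-140.7), np.float64(128.4), np.float64(38.0)]
[0.00242775 0.00166473 0.0869023 ]
```

Emit:
send_rows([
  [[0.05,0.03,0.3,0,0,0],[0,0,0.5,0,0,0],[0,0,0.5,0,0,0],[0,0,0.5,0,0,0],[0,0,0.45,0,0,0],[0,0,0,0,0,0]],
])

```text
clock: 13.8
eef_pos: [0.5862, -0.2309, 0.0327]
tool_rot: [0.943, 0.334, -0.004, -0.002]
ft_force: [0.2, -0.2, -0.2]
grip_width: 0.0597
```

Emit:
send_rows([
  [[0,0,0,0,0,0],[0,0,0,0,0,0],[0,0,0,0,0,0],[0,0,0,0,0,0],[0,0,0,0,0,0],[0,0,0,0,0,0]],
], grip=1.0)

```text
clock: 14.55
eef_pos: [0.5895, -0.233, 0.0371]
tool_rot: [0.943, 0.334, -0.001, 0.001]
ft_force: [0.7, 1.6, 5.4]
grip_width: 0.0255
```

```bash
python3 look.py w9;python3 - <<'E'
from h import *
from workcell import *
o=get_obs()
x0=o["eef_pos"].copy();x0[2]=.16;o["eef_pos"]=x0
plan(o,[.5095,.1367,.15],95.5,10)
E
```

```text
{'clock': np.float64(14.55), 'joint_pos': array([-0.3752,  0.6471,  0.0897,  1.0132, -0.0023,  2.0863]), 'eef_pos': array([ 0.5895, -0.233 ,  0.0371]), 'ft_force': array([0.7081, 1.5732, 5.4329]), 'grip_width': np.float64(0.0255)} 38.96406647056874
rows [[0.34, -0.68, 0.02, 0.0, 0.0, -0.57], [0.41, -0.63, 0.02, 0.0, 0.0, -0.56], [0.46, -0.6, 0.02, 0.0, 0.0, -0.57], [0.53, -0.55, 0.01, 0.0, 0.01, -0.56], [0.57, -0.49, 0.02, 0.0, 0.0, -0.57], [0.62, -0.43, 0.02, 0.0, 0.0, -0.56], [0.66, -0.37, 0.02, 0.0, 0.0, -0.57], [0.69, -0.31, 0.02, 0.0, 0.0, -0.56], [0.72, -0.23, 0.02, 0.0, 0.0, -0.57], [0.74, -0.16, 0.02, 0.0, 0.0, -0.56]] max 0.74
end [0.5096 0.1367 0.15  ] 95.46
```

View pics/w9.png

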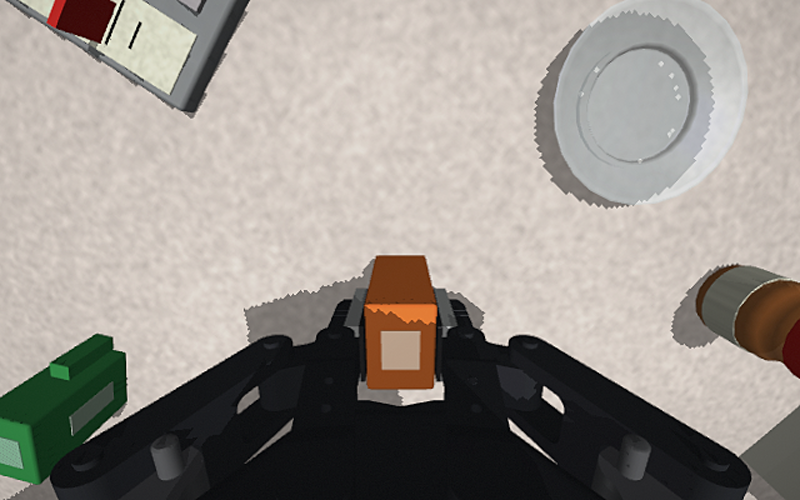

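Amber is gripped with the opening at 25.5 mm. I'll lift it and carry it to the near well.

Emit:
send_rows([
  [[0,0,-0.5,0,0,0],[0,0,-0.65,0,0,0],[0,0,-0.65,0,0,0],[0,0,-0.65,0,0,0],[0.34,-0.68,0.02,0,0,-0.57],[0.41,-0.63,0.02,0,0,-0.56],[0.46,-0.6,0.02,0,0,-0.57]],
])

```text
clock: 15.48
eef_pos: [0.5639, -0.1211, 0.1546]
tool_rot: [0.883, 0.47, -0.002, -0.0]
ft_force: [0.1, 0.5, -0.9]
grip_width: 0.0254
```

Emit:
send_rows([
  [[0.53,-0.55,0.01,0.0,0.01,-0.56],[0.57,-0.49,0.02,0.0,0.0,-0.57],[0.62,-0.43,0.02,0.0,0.0,-0.56],[0.66,-0.37,0.02,0.0,0.0,-0.57],[0.69,-0.31,0.02,0.0,0.0,-0.56],[0.72,-0.23,0.02,0.0,0.0,-0.57],[0.74,-0.16,0.02,0.0,0.0,-0.56],[0,0,0,0,0,0]],
])

```text
clock: 16.48
eef_pos: [0.5079, 0.1389, 0.1481]
tool_rot: [0.671, 0.741, -0.002, -0.001]
ft_force: [-0.2, -1.0, -1.0]
grip_width: 0.0249
```

Emit:
send_rows([
  [[0,0,0,0,0,0],[0,0,0,0,0,0]],
])

```text
clock: 16.73
eef_pos: [0.5091, 0.136, 0.1485]
tool_rot: [0.673, 0.739, -0.001, -0.001]
ft_force: [-1.2, -0.2, -0.4]
grip_width: 0.0252
```

```bash
python3 look.py w10;python3 - <<'E'
from h import *
from workcell import *
o,c=pickle.load(open("w10.pkl","rb"))
crop(c,260,130,410,250,5,"pics/w10a.png")
plan(get_obs(),[.5099,.1367,.15],95.5,1,3)
E
```

```text
{'clock': np.float64(16.725), 'joint_pos': array([ 0.2611,  0.352 , -0.0849,  1.1368,  0.    ,  1.7385]), 'eef_pos': array([0.5091, 0.136 , 0.1485]), 'ft_force': array([-1.2405, -0.224 , -0.3704]), 'grip_width': np.float64(0.0252)} 95.34852662135907
rows [[0.013, 0.016, -0.03, -0.016, 0.002, -0.016]] max 0.03
end [0.5099 0.1367 0.15  ] 95.5
```

View pics/w10a.png

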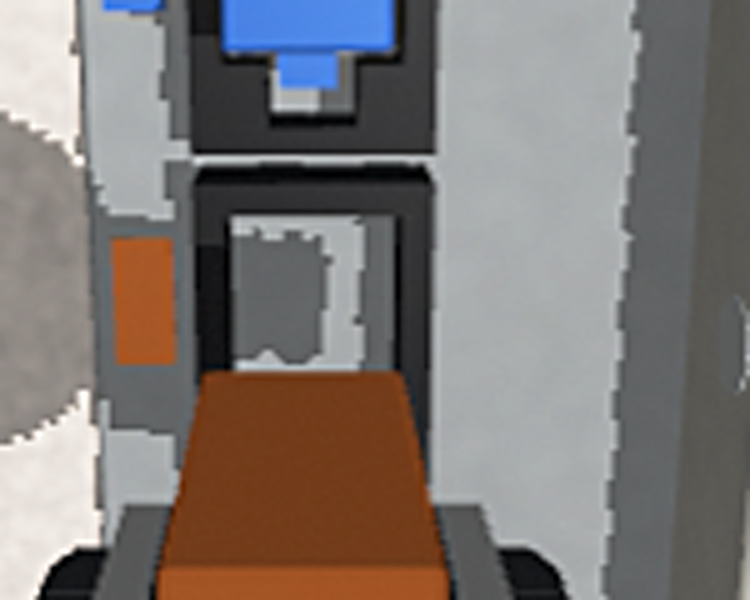

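Run:
```python
from h import *
o,c=pickle.load(open("w10.pkl","rb"));P=cpose(c,o)
M=R.from_quat(o["tool_rot"]).as_matrix()
g=lambda L:(np.array(L,float)+.5)/5-.5+[260,130]
t=lambda uv,z:((onz(c,P,g(uv),z)-o["eef_pos"])@M).round(4)
zf=o["eef_pos"][2]-.0371
print("outer",t([(197,187),(432,187)],.036),"rim",t([(314,214)],.036))
print("foot",t([(202,373),(404,373)],zf))
```

```text
outer [[ 0.0278 -0.0188  0.1126]
 [ 0.0279  0.0233  0.1124]] rim [[0.023  0.0022 0.1125]]
foot [[ 0.0158 -0.0129  0.0371]
 [ 0.0158  0.0131  0.0371]]
```

Emit:
send_rows([
  [[0.056,0.042,0.2,0,0,0],[0,0,0.4,0,0,0],[0,0,0.4,0,0,0],[0,0,0.33,0,0,0],[0,0,0,0,0,0],[0,0,0,0,0,0]],
])

```text
clock: 17.52
eef_pos: [0.511, 0.1399, 0.0824]
tool_rot: [0.673, 0.74, -0.001, -0.001]
ft_force: [0.9, 1.1, -0.3]
grip_width: 0.0249
```

```bash
python3 look.py w11;python3 - <<'E'
from h import *
o,c=pickle.load(open("w11.pkl","rb"))
crop(c,260,130,410,250,5,"pics/w11a.png")
E
```

```text
{'clock': np.float64(17.525), 'joint_pos': array([ 2.6700e-01,  4.2050e-01, -1.7140e-01,  9.8090e-01,  4.0000e-04,
        1.7431e+00]), 'eef_pos': array([0.511 , 0.1399, 0.0824]), 'ft_force': array([ 0.857 ,  1.0586, -0.331 ]), 'grip_width': np.float64(0.0249)} 95.42678882915645
```

View pics/w11a.png

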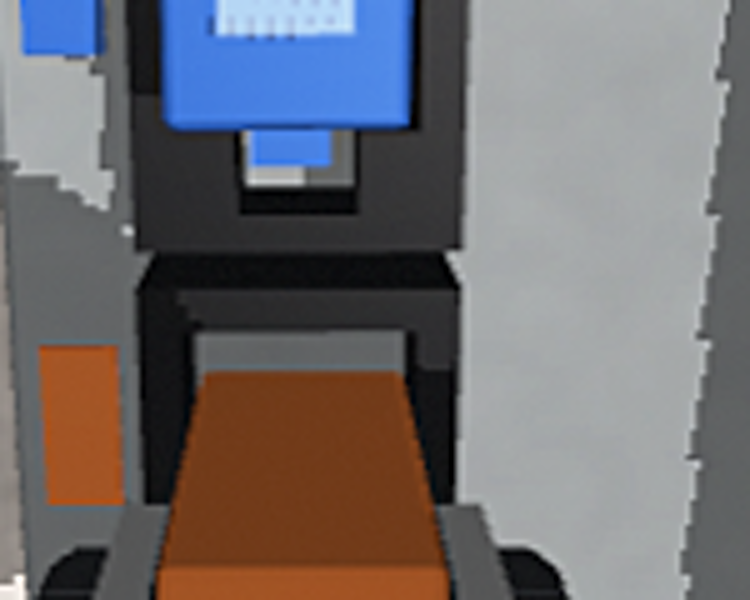

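Run:
```python
from h import *
o,c=pickle.load(open("w11.pkl","rb"));P=cpose(c,o)
M=R.from_quat(o["tool_rot"]).as_matrix()
g=lambda L:(np.array(L,float)+.5)/5-.5+[260,130]
t=lambda uv,z:((onz(c,P,g(uv),z)-o["eef_pos"])@M).round(4)
zf=o["eef_pos"][2]-.0371
print("outer",t([(141,290),(459,290)],.036),"rim",t([(300,329)],.036))
print("foot",t([(202,373),(404,373)],zf))
```

```text
outer [[ 0.0246 -0.0216  0.0464]
 [ 0.0246  0.021   0.0463]] rim [[ 0.0192 -0.0003  0.0464]]
foot [[ 0.0158 -0.0129  0.0371]
 [ 0.0158  0.0131  0.0371]]
```

Emit:
send_rows([
  [[-0.004,-0.006,0.1,0,0,0],[0,0,0.2,0,0,0],[0,0,0.2,0,0,0],[0,0,0.15,0,0,0],[0,0,0,0,0,0],[0,0,0,0,0,0]],
])

```text
clock: 18.32
eef_pos: [0.5102, 0.1398, 0.0493]
tool_rot: [0.673, 0.74, -0.001, -0.001]
ft_force: [0.2, 1.1, -0.8]
grip_width: 0.0251
```

Emit:
send_rows([
  [[0,0,0,0,0,0],[0,0,0,0,0,0],[0,0,0,0,0,0],[0,0,0,0,0,0]],
], grip=0.3)

```text
clock: 18.82
eef_pos: [0.5103, 0.1398, 0.0497]
tool_rot: [0.673, 0.74, -0.001, -0.001]
ft_force: [-0.0, 0.5, 0.4]
grip_width: 0.06
```

Emit:
send_rows([
  [[0,0,-0.3,0,0,0],[0,0,-0.6,0,0,0],[0,0,-0.6,0,0,0],[0,0,-0.6,0,0,0],[0,0,-0.5,0,0,0],[0,0,0,0,0,0]],
])

```text
clock: 19.58
eef_pos: [0.5124, 0.1403, 0.183]
tool_rot: [0.673, 0.74, 0.002, 0.001]
ft_force: [-0.7, 0.2, -0.4]
grip_width: 0.0599
```

```bash
python3 look.py w12;python3 - <<'E'
from h import *
o,c=pickle.load(open("w12.pkl","rb"))
crop(c,255,120,405,240,5,"pics/w12a.png")
P=cpose(c,o);W=cloud(c,P)
from workcell import *
# blue/amber top heights
col=c["color"].astype(int)
for n,m in [("blue",(col[...,2]>col[...,0]+60)),("amber",(col[...,0]>col[...,2]+60))]:
    m&=(np.abs(W[...,0]-.507)<.06)&(np.abs(W[...,1]-.17)<.08)&(W[...,2]>.05); print(n,m.sum(),np.median(W[m],axis=0),W[m][:,2].min(),W[m][:,2].max())
c=camera("top");P=c["pose"]
W=cloud(c,P)
E
```

```text
{'clock': np.float64(19.575), 'joint_pos': array([ 2.6710e-01,  3.2940e-01, -2.3000e-02,  1.2143e+00,  4.0000e-04,
        1.7427e+00]), 'eef_pos': array([0.5124, 0.1403, 0.183 ]), 'ft_force': array([-0.7256,  0.1766, -0.3894]), 'grip_width': np.float64(0.0599)} 95.4564985335155
blue 1176 [0.50310691 0.2083763  0.07172746] 0.06882058793766282 0.31733913446641837
amber 937 [0.51041728 0.14439476 0.07142515] 0.051210565648711126 0.31733913446641837
```

View pics/w12a.png

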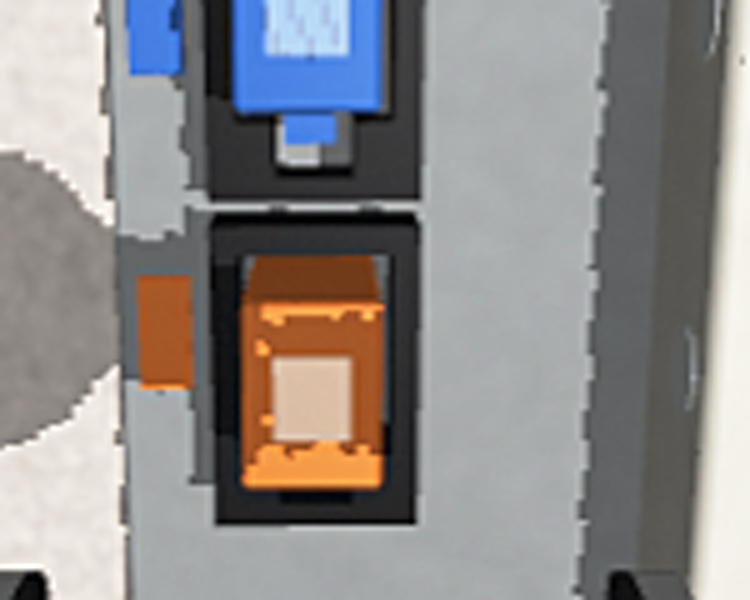

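Both holder tops measure about 71.5 mm, where 72 mm is expected, so both are fully down with their tabs on the handle side. Next I'll move over the handle with the wrist turned a quarter.

Run:
```python
from h import *
from workcell import *
plan(get_obs(),[.60,-.02,.21],185.5,10)
```

```text
rows [[-0.34, 0.15, -0.06, 0.0, 0.0, -0.9], [-0.35, 0.09, -0.06, 0.0, 0.0, -0.9], [-0.36, 0.04, -0.06, 0.0, 0.0, -0.9], [-0.37, -0.02, -0.06, 0.0, 0.0, -0.9], [-0.36, -0.08, -0.06, 0.0, 0.0, -0.9], [-0.34, -0.13, -0.06, 0.0, -0.01, -0.9], [-0.31, -0.19, -0.06, 0.0, 0.0, -0.9], [-0.29, -0.23, -0.06, 0.0, 0.0, -0.9], [-0.24, -0.27, -0.06, -0.01, 0.0, -0.9], [-0.2, -0.31, -0.06, 0.0, 0.0, -0.9]] max 0.9
end [ 0.6    -0.02    0.2099] -174.55
```

Emit:
send_rows([
  [[-0.35,0.25,-0.06,0,0,-0.9],[-0.37,0.19,-0.06,0,0,-0.9],[-0.39,0.13,-0.06,0,0,-0.9],[-0.41,0.06,-0.06,0,0,-0.9],[-0.42,0.0,-0.06,0,0,-0.9]],
])

```text
clock: 20.3
eef_pos: [0.5792, 0.0607, 0.1929]
tool_rot: [0.336, 0.942, -0.001, -0.003]
ft_force: [-0.4, -0.2, -0.2]
grip_width: 0.06
```

Run:
```python
from h import *
from workcell import *
plan(get_obs(),[.65,-.02,.21],185.5,5)
```

```text
rows [[-0.42, -0.07, -0.07, 0.0, -0.01, -0.89], [-0.41, -0.14, -0.07, -0.01, 0.0, -0.9], [-0.38, -0.2, -0.07, 0.0, -0.01, -0.89], [-0.35, -0.25, -0.07, 0.0, 0.0, -0.9], [-0.3, -0.31, -0.07, 0.0, -0.01, -0.89]] max 0.9
end [ 0.6499 -0.0202  0.2102] -174.54
```

Emit:
send_rows([
  [[-0.42,-0.07,-0.07,0,0,-0.89],[-0.41,-0.14,-0.07,0,0,-0.9],[-0.38,-0.2,-0.07,0,0,-0.89],[-0.35,-0.25,-0.07,0,0,-0.9],[-0.3,-0.31,-0.07,0,0,-0.89],[0,0,0,0,0,0],[0,0,0,0,0,0]],
])

```text
clock: 21.18
eef_pos: [0.6491, -0.0196, 0.2105]
tool_rot: [-0.044, 0.999, 0.0, -0.003]
ft_force: [-0.2, 0.4, 0.7]
grip_width: 0.0599
```

```bash
python3 look.py w13;python3 - <<'E'
from h import *
o,c=pickle.load(open("w13.pkl","rb"))
crop(c,250,120,400,240,5,"pics/w13a.png")
E
```

```text
{'clock': np.float64(21.175), 'joint_pos': array([-0.0302,  0.5629,  0.4132,  1.4263,  0.    , -0.1184]), 'eef_pos': array([ 0.6491, -0.0196,  0.2105]), 'ft_force': array([-0.2269,  0.4263,  0.6802]), 'grip_width': np.float64(0.0599)} -174.9484221993157
```

View pics/w13.png

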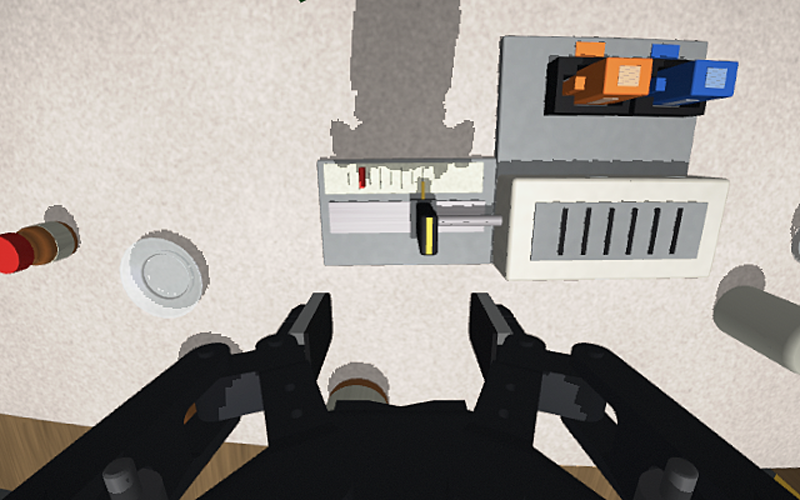

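View pics/w13a.png

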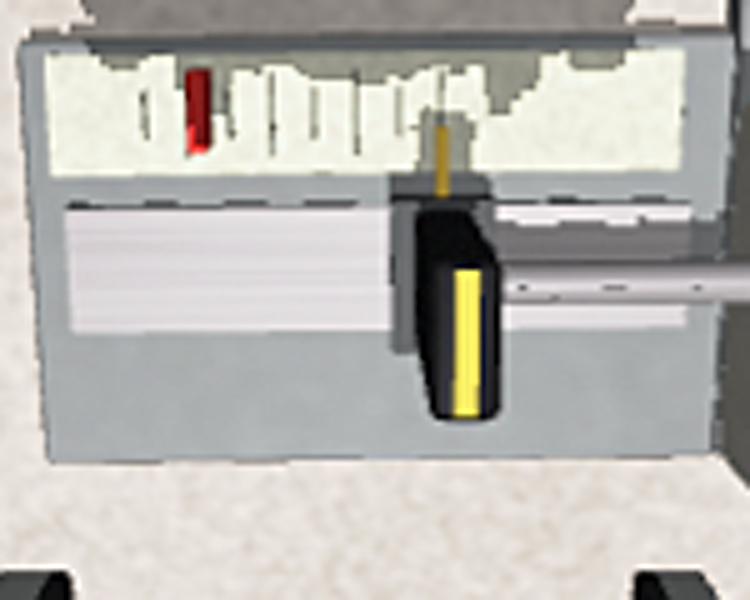

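Run:
```python
from h import *
o,c=pickle.load(open("w13.pkl","rb"));P=cpose(c,o)
M=R.from_quat(o["tool_rot"]).as_matrix()
g=lambda L:(np.array(L,float)+.5)/5-.5+[250,120]
a=np.radians(-84.5);ex=np.array([np.cos(a),np.sin(a)]);ey=np.array([-ex[1],ex[0]])
def rep(n,uv,z):
    X=onz(c,P,g([uv]),z)[0]; print(n,X.round(4),"meter x,y rel:",(X[:2]@ex).round(4),(X[:2]@ey).round(4))
rep("handle top line",(467,342),.094)
rep("line a",(467,270),.094);rep("line b",(467,415),.094)
rep("index top",(196,108),.0345)
rep("index top L",(187,108),.0345)
rep("ptr tip",(443,130),.03);rep("ptr root",(443,190),.03)
W=cloud(c,P)
for uv in [(443,130),(443,180),(467,342),(196,108)]:
    u,v=np.round(g([uv])[0]).astype(int); print(uv,W[v,u].round(4))
rep("baseL top",(20,45),.012);rep("base R",(735,35),.012)
```

```text
handle top line [0.6393 0.0012 0.094 ] meter x,y rel: 0.0601 0.6365
line a [ 6.258e-01 -3.000e-04  9.400e-02] meter x,y rel: 0.0602 0.6229
line b [0.6534 0.0028 0.094 ] meter x,y rel: 0.0599 0.6506
index top [ 0.6054 -0.0577  0.0345] meter x,y rel: 0.1154 0.5971
index top L [ 0.6056 -0.0597  0.0345] meter x,y rel: 0.1174 0.5971
ptr tip [ 0.6057 -0.0026  0.03  ] meter x,y rel: 0.0607 0.6027
ptr root [ 0.6191 -0.0012  0.03  ] meter x,y rel: 0.0605 0.6161
(443, 130) [ 0.6069 -0.0021  0.0202]
(443, 180) [ 0.6185 -0.0008  0.019 ]
(467, 342) [0.6392 0.0012 0.0944]
(196, 108) [ 0.6053 -0.0576  0.033 ]
baseL top [ 0.5961 -0.102   0.012 ] meter x,y rel: 0.1587 0.5835
base R [0.5789 0.0646 0.012 ] meter x,y rel: -0.0088 0.5824
```

Run:
```python
from h import *
from workcell import *
plan(get_obs(),[.6393,.0012,.15],185.5,3)
```

```text
rows [[0.05, 0.14, 0.41, 0.0, -0.01, -0.01], [0.05, 0.14, 0.4, 0.0, -0.01, -0.02], [0.06, 0.15, 0.41, 0.0, -0.01, -0.01]] max 0.41
end [0.6391 0.0013 0.1499] -174.5
```

Emit:
send_rows([
  [[0.05,0.14,0.41,0,-0.01,-0.01],[0.05,0.14,0.4,0,-0.01,-0.02],[0.06,0.15,0.41,0,-0.01,-0.01],[0,0,0,0,0,0],[0,0,0,0,0,0]],
])

```text
clock: 21.85
eef_pos: [0.6403, 0.001, 0.1518]
tool_rot: [-0.049, 0.999, -0.0, 0.002]
ft_force: [-0.5, 0.3, -0.4]
grip_width: 0.0599
```

```bash
python3 look.py w14
python3 - <<'E'
from h import *
from workcell import *
plan(get_obs(),[.6393,.0012,.064],185.5,6)
E
```

```text
{'clock': np.float64(21.85), 'joint_pos': array([ 1.5000e-03,  5.6210e-01,  2.5840e-01,  1.2633e+00,  1.0000e-04,
       -9.5600e-02]), 'eef_pos': array([0.6403, 0.001 , 0.1518]), 'ft_force': array([-0.4592,  0.2582, -0.3552]), 'grip_width': np.float64(0.0599)} -174.43873101450404
rows [[0.01, 0.0, 0.29, 0.0, 0.0, 0.0], [0.0, 0.0, 0.3, 0.0, 0.01, 0.0], [0.01, 0.01, 0.29, 0.0, 0.0, 0.0], [0.0, 0.0, 0.3, 0.0, 0.01, 0.0], [0.01, 0.0, 0.29, 0.0, 0.0, 0.0], [0.0, 0.0, 0.29, 0.0, 0.01, 0.0]] max 0.3
end [0.6395 0.0011 0.0642] -174.45
```

View pics/w14.png

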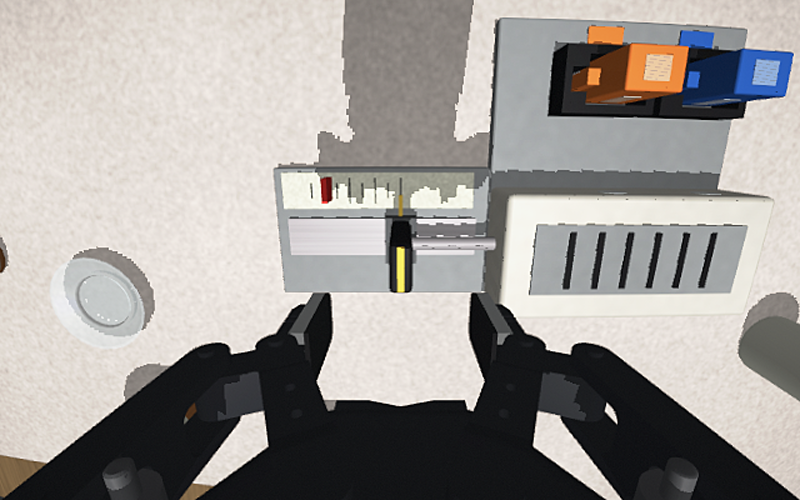

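The handle's yellow line is centred between the fingers at column 401. I'll descend and grip it.

Emit:
send_rows([
  [[0.01,0,0.29,0,0,0],[0,0,0.3,0,0,0],[0.01,0,0.29,0,0,0],[0,0,0.3,0,0,0],[0.01,0,0.29,0,0,0],[0,0,0.29,0,0,0],[0,0,0,0,0,0]],
])

```text
clock: 22.78
eef_pos: [0.6376, 0.0006, 0.0609]
tool_rot: [-0.048, 0.999, 0.0, -0.0]
ft_force: [-0.2, -1.0, -0.7]
grip_width: 0.0597
```

Emit:
send_rows([
  [[0,0,0,0,0,0],[0,0,0,0,0,0],[0,0,0,0,0,0],[0,0,0,0,0,0],[0,0,0,0,0,0],[0,0,0,0,0,0],[0,0,0,0,0,0]],
], grip=1.0)

```text
clock: 23.65
eef_pos: [0.6394, 0.0009, 0.0638]
tool_rot: [-0.049, 0.999, 0.0, 0.002]
ft_force: [-0.2, 1.6, 6.0]
grip_width: 0.0135
```

```bash
python3 look.py w15
```

```text
{'clock': np.float64(23.65), 'joint_pos': array([ 1.0000e-03,  6.2760e-01,  1.3130e-01,  1.0701e+00,  8.0000e-04,
       -9.6200e-02]), 'eef_pos': array([0.6394, 0.0009, 0.0638]), 'ft_force': array([-0.1581,  1.6222,  5.9827]), 'grip_width': np.float64(0.0135)} -174.4291465888304
```

View pics/w15.png

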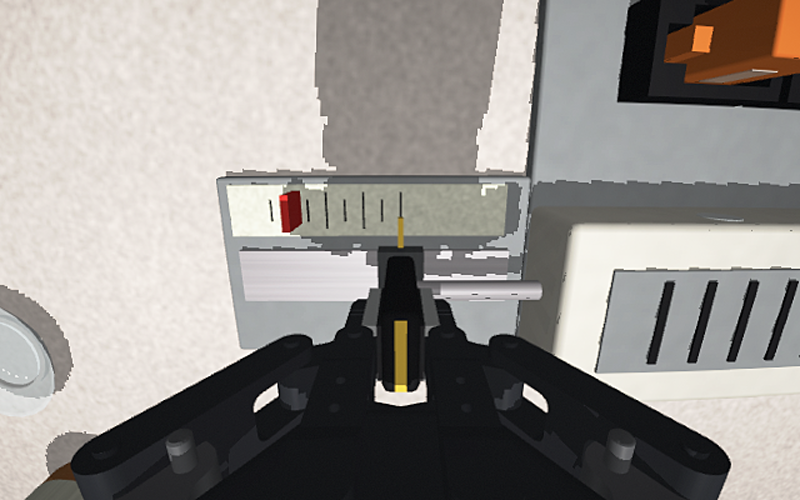

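Emit:
send_rows([
  [[0,-0.15,0,0,0,0],[0,-0.15,0,0,0,0],[0,-0.15,0,0,0,0],[0,-0.15,0,0,0,0],[0,-0.15,0,0,0,0],[0,-0.15,0,0,0,0],[0,0,0,0,0,0],[0,0,0,0,0,0]],
])

```text
clock: 24.7
eef_pos: [0.6437, -0.0432, 0.0638]
tool_rot: [-0.049, 0.999, 0.001, 0.002]
ft_force: [-0.9, 4.7, 5.4]
grip_width: 0.0133
```

```bash
python3 look.py w16;python3 - <<'E'
from h import *
o,c=pickle.load(open("w16.pkl","rb"))
crop(c,260,120,380,220,6,"pics/w16a.png")
E
```

```text
{'clock': np.float64(24.7), 'joint_pos': array([-0.0681,  0.6383,  0.151 ,  1.0793,  0.0024, -0.1657]), 'eef_pos': array([ 0.6437, -0.0432,  0.0638]), 'ft_force': array([-0.9337,  4.7352,  5.3611]), 'grip_width': np.float64(0.0133)} -174.4067019860732
```

View pics/w16.png

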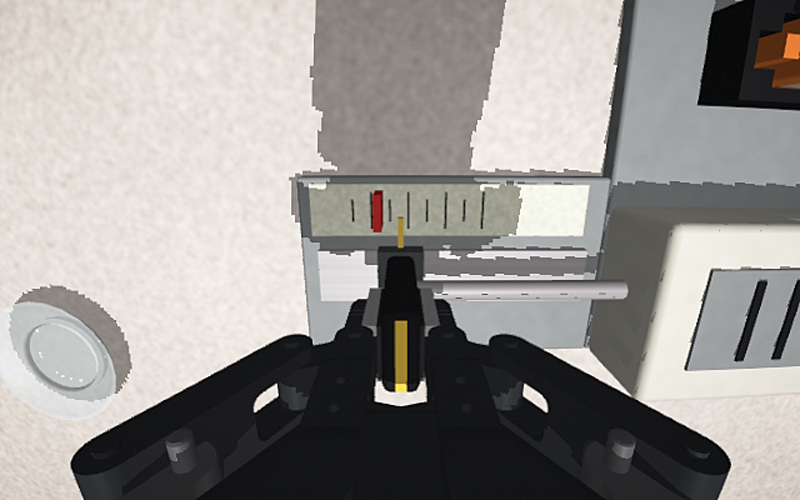

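View pics/w16a.png

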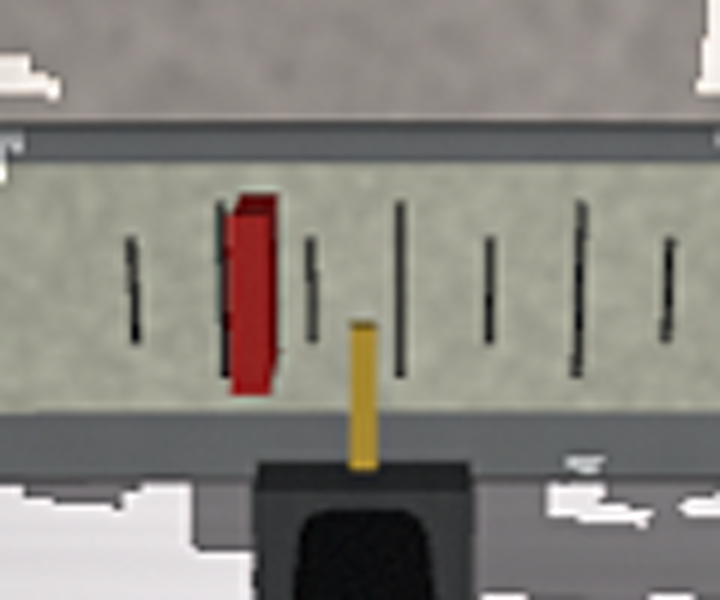

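```bash
cat > ali.py <<'E'
from h import *
import sys
def ali(n,idx,ptr,off,f,a0=-84.5):
    o,c=pickle.load(open(n+".pkl","rb"));P=cpose(c,o)
    g=lambda L:(np.array(L,float)+.5)/f-.5+off
    a=np.radians(a0);ex=np.array([np.cos(a),np.sin(a)])
    I=onz(c,P,g([idx]),.0345)[0]
    W=cloud(c,P);u,v=np.round(g([ptr])[0]).astype(int)
    for z in (.018,.02,.03):
        Q=onz(c,P,g([ptr]),z)[0]; print("z",z,"remaining mm",((I-Q)[:2]@ex*1e3).round(2))
    print("depth z at ptr",W[v,u],"I",I.round(4), "I-TCP",((I-o["eef_pos"])[:2]@ex*1e3).round(2))
E
python3 -c "
from ali import *
ali('w16',(250.5,305),(363.5,400),[260,120],6)"
```

```text
z 0.018 remaining mm 11.29
z 0.02 remaining mm 11.29
z 0.03 remaining mm 11.25
depth z at ptr [ 0.61809102 -0.04556219  0.01900965] I [ 0.606  -0.058   0.0345] I-TCP 11.08
```

Emit:
send_rows([
  [[0,-0.08,0,0,0,0],[0,-0.08,0,0,0,0],[0,-0.06,0,0,0,0],[0,0,0,0,0,0],[0,0,0,0,0,0],[0,0,0,0,0,0]],
])

```text
clock: 25.5
eef_pos: [0.6448, -0.0538, 0.0638]
tool_rot: [-0.049, 0.999, 0.001, 0.002]
ft_force: [-0.1, 5.4, 6.1]
grip_width: 0.0139
```

```bash
python3 look.py w17;python3 - <<'E'
from h import *
o,c=pickle.load(open("w17.pkl","rb"))
crop(c,290,140,350,190,12,"pics/w17a.png")
E
```

```text
{'clock': np.float64(25.5), 'joint_pos': array([-0.0845,  0.6418,  0.1574,  1.0824,  0.0028, -0.1825]), 'eef_pos': array([ 0.6448, -0.0538,  0.0638]), 'ft_force': array([-0.0698,  5.3805,  6.1254]), 'grip_width': np.float64(0.0139)} -174.38565653595197
```

View pics/w17a.png

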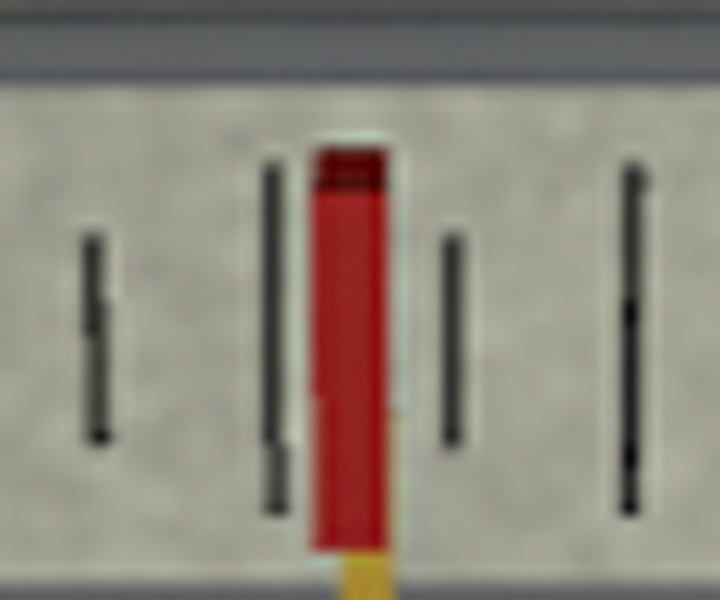

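```bash
python3 -c "
from ali import *
ali('w17',(350.5,370),(368,585),[290,140],12)"
```

```text
z 0.018 remaining mm 0.97
z 0.02 remaining mm 0.96
z 0.03 remaining mm 0.92
depth z at ptr [ 0.62029945 -0.05602547  0.0196985 ] I [ 0.606  -0.0582  0.0345] I-TCP 0.71
```

Emit:
send_rows([
  [[0,-0.018,0,0,0,0],[0,0,0,0,0,0],[0,0,0,0,0,0],[0,0,0,0,0,0]],
])

```text
clock: 26.05
eef_pos: [0.6449, -0.0546, 0.0638]
tool_rot: [-0.049, 0.999, 0.001, 0.002]
ft_force: [-0.2, 4.4, 4.8]
grip_width: 0.0135
```

```bash
python3 look.py w18;python3 - <<'E'
from h import *
o,c=pickle.load(open("w18.pkl","rb"))
crop(c,290,140,350,190,12,"pics/w18a.png")
E
```

```text
{'clock': np.float64(26.05), 'joint_pos': array([-0.0858,  0.6421,  0.158 ,  1.0827,  0.003 , -0.1839]), 'eef_pos': array([ 0.6449, -0.0546,  0.0638]), 'ft_force': array([-0.1848,  4.3593,  4.839 ]), 'grip_width': np.float64(0.0135)} -174.3795728444382
```

View pics/w18a.png

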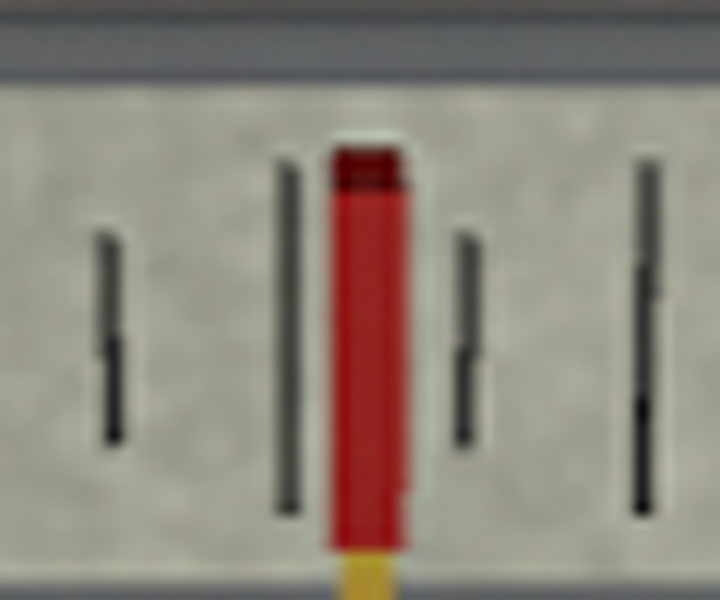

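View pics/w18.png

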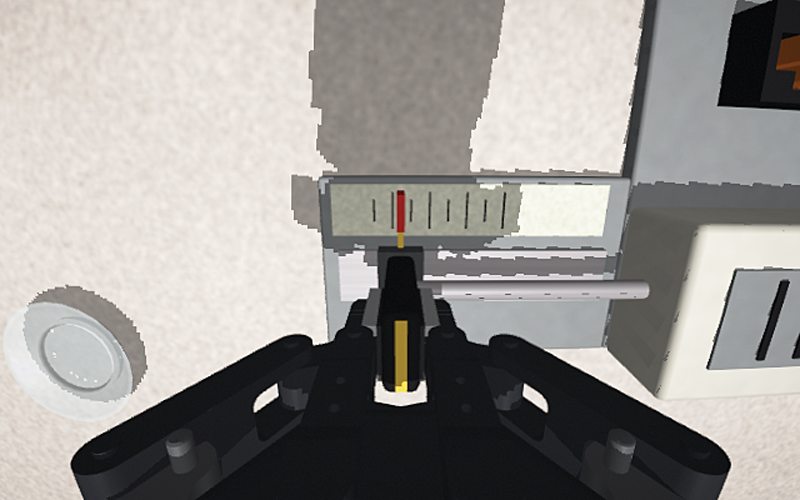

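```bash
python3 -c "
from ali import *
ali('w18',(369,370),(368.5,585),[290,140],12)
from workcell import *
c=camera('scene');crop(c,200,120,440,300,3.3,'pics/scene1.png')"
```

```text
z 0.018 remaining mm 0.08
z 0.02 remaining mm 0.07
z 0.03 remaining mm 0.03
depth z at ptr [ 0.62042965 -0.05681165  0.01956952] I [ 0.606  -0.0581  0.0345] I-TCP -0.2
```

View pics/scene1.png

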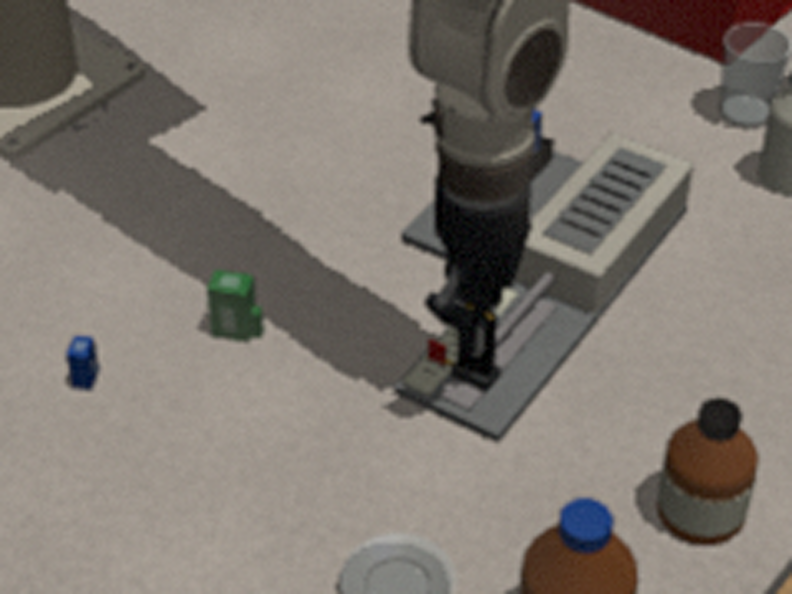

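The scene view shows the handle held level with the red index. The index and the other objects are where they were.

```bash
python3 -c "
from workcell import *
print(job_done()); print(get_obs()['clock'])"
```

```text
the job is handed in; nothing more can be done
None
the job is handed in; nothing more can be done
```

I loaded the photometer as asked and handed the job in at about 26 s, still holding the shutter at the red index.

- **Holders:** the full-size blue holder is in the far well and the amber one in the near well. Both were released before I touched the shutter. Their tops measured 71.7 mm and 71.4 mm against the expected 72 mm. The blue tab was seen in its handle-side slot. Amber went in with the same orientation and its tab also faces the handle.
- **Shutter:** I gripped the handle and pulled it out about 55 mm. In the last wrist picture the pointer was about 0.1 mm from level with the index.
- **Index and other objects:** the index stayed put, measured at (0.606, -0.058) m throughout the pull. Green, the small blue holder and the dish look undisturbed in the last pictures, and I touched nothing else.
- **Problems:** early on, one sideways move stopped at the wrist-roll limit and left the tool tilted about 2°. I corrected that before any grasp. No check failed, but the arm hid the wells in the final scene picture, so the last clear view of the seated holders was just before I gripped the handle.

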